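Set the hook head and hang up the desk totes

TASK

Get the loose holders off the desk. First screw the hook head down clockwise on its post until the hook points straight to the front, exactly over the index ridge on the foot (it has no stop there), and let go of it; after that hang the little pail by its handle on that hook. Also hang every pen tote on the rail, one to a pin, by sliding its slot sideways over the pin and letting it down into the notch; leave everything else on the desk where it is.

Things in the scene. Friction and masses are not known exactly. Their poses are not given: they have to be found in the camera images.
- rail: Pin rail, fixed: beech board 250 mm wide (y), 145 high, on a 10 mm foot reaching 70 mm forward. Origin on the desk under the board's front face; -x is the way the pins point, z up. Three level steel pins, 8 mm thick, 95 mm apart, axis 121 mm up, stand out 68 mm from the face, then end in a head 16 mm wide, 5 thick, too big for the slots (no pushing on end-on).
- rail_pin0 (a point): The rail's +y pin (as seen in the rail's own frame): point on top of the pin (125 mm above the desk), 46 mm out from the board, 22 mm short of the pin's head; axes as the rail's.
- rail_pin1 (a point): The rail's middle pin (as seen in the rail's own frame): point on top of the pin (125 mm above the desk), 46 mm out from the board, 22 mm short of the pin's head; axes as the rail's.
- rail_pin2 (a point): The rail's -y pin (as seen in the rail's own frame): point on top of the pin (125 mm above the desk), 46 mm out from the board, 22 mm short of the pin's head; axes as the rail's.
- post: Hook post, fixed: steel post 22 mm thick on a beech foot 120 x 90 x 10 mm. Origin on the desk at the post's axis, z up; -x is its front. A raised steel index ridge 45 x 6 mm lies on the foot from 22 to 68 mm in front of the axis, pointing to the front. The hook head screws on top.
- head (a joint): Turn of the screw-on hook head about the post axis, rad: grows clockwise seen from above (screwing down, 5 mm a turn). 0 = hook over the index ridge, along -x of post. Starts at -4.8 to -2.6. No stop at 0: range -5.2 to 2.6. Stiff thread, 0.22 Nm, stays where left. Hook direction = post's -x turned by minus this value about z.
- head_grip (a point): Centre of the head's wing grip on the post axis, about 185 mm up; its axes turn with the head, the hook is on its -x side. The wing is an upright flat bar 44 mm long (along the hook's direction), 12 thick, from 165 to 195 mm above the desk (up to 4 mm higher until screwed down). Below it a round hub 34 mm wide, 123 to 165 mm up.
- hook_seat (a point): Point on top of the hook's level arm, 48 mm out from the post axis, 148 mm up (screwed down); axes as head_grip. The arm is a round bar 10 mm thick from the hub to 75 mm out, axis 143 mm up; its end then turns up to 165 mm above the desk (85 mm out): a handle must pass over that tip and then come down on the arm.
- tote1: White pen tote (2 or 3 of the 3 alike are present): tray 46 (x) x 56 (y) x 38 mm; from its middle a strap plate, 8 thick (x), 44 wide (y), rises to 136. Origin: centre of underside, z up. J slot in the strap: opens at the +y edge, runs level at 72 to 90 mm height to y = -7; there a notch, y -7 to 7, rises to 100. Solid from 100 to 136: grip there across the 8 mm. About 0.15 kg.
- tote1_seat (a point): Middle of the notch's top edge in tote1's strap, 100 mm above its underside: hung, this lies on top of the pin; axes as tote1's.
- tote2: White pen tote (2 or 3 of the 3 alike are present): tray 46 (x) x 56 (y) x 38 mm; from its middle a strap plate, 8 thick (x), 44 wide (y), rises to 136. Origin: centre of underside, z up. J slot in the strap: opens at the +y edge, runs level at 72 to 90 mm height to y = -7; there a notch, y -7 to 7, rises to 100. Solid from 100 to 136: grip there across the 8 mm. About 0.15 kg.
- tote2_seat (a point): Middle of the notch's top edge in tote2's strap, 100 mm above its underside: hung, this lies on top of the pin; axes as tote2's.
- tote3: White pen tote (2 or 3 of the 3 alike are present): tray 46 (x) x 56 (y) x 38 mm; from its middle a strap plate, 8 thick (x), 44 wide (y), rises to 136. Origin: centre of underside, z up. J slot in the strap: opens at the +y edge, runs level at 72 to 90 mm height to y = -7; there a notch, y -7 to 7, rises to 100. Solid from 100 to 136: grip there across the 8 mm. About 0.15 kg.
- tote3_seat (a point): Middle of the notch's top edge in tote3's strap, 100 mm above its underside: hung, this lies on top of the pin; axes as tote3's.
- pail: Small round steel pail, 72 mm across the rim, 50 high, with a stiff square handle: uprights at y = +-48 mm (8 thick) and a level bar along y, 104 mm long, 10 thick (x), from 118 to 130 mm above the underside. Opening below the bar 88 wide, 68 high. Origin: centre of the underside, z up. About 0.18 kg.
- pail_bar (a point): Middle of the underside of the pail's handle bar, 118 mm above the pail's underside: hung, this lies on the hook's arm; axes as the pail's.
- tumbler: The glass tumbler, a bystander, 68 mm across, 100 mm high; origin at the centre of its underside. Not to be disturbed.
- bowl: The white bowl, a bystander, 130 mm across, 55 mm high; origin at the centre of its underside. Not to be disturbed.
- stapler: The red stapler, a bystander, 130 mm long, about 45 mm high, lying flat; origin at the centre of its underside. Not to be disturbed.
- eraser: The eraser, a bystander, 50 x 20 x 11 mm, between rail and post; origin at the centre of its underside. Not to be disturbed.
- notebook: The notebook, a bystander, 150 x 110 x 14 mm; origin at the centre of its underside. Not to be disturbed.
- tape_pack: The small carton, a bystander, 60 x 60 x 30 mm; origin at the centre of its underside. Not to be disturbed.
Things that resemble listed ones, but are neither listed nor needed, are in the scene too. What is shaped like the post but red is not meant.

How it is judged:
By the outcome, as a careful person would: the job done as asked, in the order asked, and still so for the second after the job is handed in, with the robot touching nothing.
Of tote1, tote2, tote3 only 2 to 3 are there at a start; the rules pass over those that are not, and their reading is None.
At some moment in a run one of tote1, tote2, tote3, pail may be knocked a few centimetres aside while the robot is not near it.
It also fails if it takes over 208 s, if anything falls off the work surface, if the arm or the gripper's body presses on something with over 40 N, if the wrist force passes 120 N, or if a joint passes its speed limit or range.

ROBOT

A 6-joint arm with a two-finger parallel gripper is mounted at the origin on the work surface. World frame = base frame: x ahead of the robot, y to its left, z up, the work surface at z = 0. Lengths are in m, angles in degrees, forces in N, time in s.
With the tool pointing down it reaches from about 0.4 to 0.825 m from the base axis. Payload 7 kg.
Tool frame: the origin (TCP) lies midway between the tips of the shut fingers; the grasp point (between the pads) lies 19 mm behind it; z points along the fingers, y is the line along which they close (so a half turn about z gives the same grasp; the last joint's range is limited). The gripper opens to 88 mm and grips with 3 to 60 N. Pads are 19 mm wide; open, the fingers measure 130 mm over their backs; the gripper's body (78 mm by 193 mm) begins 47 mm behind the grasp point.
Start: joints at [-57.634, 20.546, 0.682, 0, -70.136, -16.507], TCP at [0.184, -0.649, 0.227] pointing down, gripper open.
Joint ranges: [-176.03, 176.03], [-82.01, 121.73], [-58.28, 71.71], [-173.87, 95.51], [-174.79, -0.11], [-173.66, 173.66]. Speed limits (degrees/s): [136.94, 136.94, 172.46, 180, 180, 180].

INTERFACE

Orientations are given as [roll, pitch, yaw] about the fixed x, y, z axes, in that order (R = Rz(yaw) Ry(pitch) Rx(roll)).
In Python, from plant import r gives the robot as it stands.
- The arm moves only by the tool drive_tool, never from a script. Its argument "commands" is a list of rows, each an object of numbers: "hand": the closure, from 0 (fully open) to 1 (shut); "tx", "ty", "tz": the shift along the world's x, y, z scaled (see below); "turn": the turn about the world's z scaled (see below). A call has 1 to 10 rows; each row is the pose to reach, as a shift and turn from the pose commanded when the call began; what a row does not reach only later rows make up. The controller multiplies each number of a shift by 0.6 m and each number of a turn by 90 degrees. A row lasts 1/10 s, in which the tool goes at most 50 mm and 8.59 degrees, less where a joint would pass 70% of its speed; a pose out of reach is approached as far as the arm can. A call with a number of a shift or a turn outside -1 to 1 is refused whole. A call with a gripper value outside its range is refused whole. The fingers move at their own pace and stop on an object; "grip_force" is the grip in N (left out, the last holds). Time passes only in rows, so rows that repeat a pose let the fingers close. It gives the time, the measured TCP pose, the force, the opening and the grip force at its end, in the units of the state.
- r.get_state(): the state, without advancing time (a new reading comes with each control period).
- r.capture(name): name is "side" or "top" or "wrist"; returns a dict with "frame" (480x640x3 uint8, red, green, blue), "fx", "fy", "cx", "cy" (pixels), "D" ([k1, k2, p1, p2, k3] as OpenCV has them; the pictures are not rectified), "world_from_camera" (4x4, takes a point from camera to world coordinates); the wrist camera has in their place "T_tool_cam" (4x4, takes a point from camera to tool coordinates, whose origin is the TCP and whose axes are the flange's). Camera axes: x right, y down, z forward; pixel columns grow to the right and rows downward; lengths in m; the calibration is good to about 2 mm. A picture is of the moment at which its call begins: read the wrist's pose just before it. There is no depth.
- r.close_job(): hands the job in; it is judged then, once.
Trained networks look in the newest picture that a camera, given by its name, has taken for a name from the list of things; names that differ only in an ending like _2 or _b are one class to them, and where a whole thing is asked for, a point or a joint stands for the part that bears it (a point fixed in the world has none). Each returns a list of dicts, best first, with "score" (0 to 1); they miss things now and then, are a little off and sometimes report something else, mostly with a low value. They report only what shows in the picture. A call takes as long as a camera call. They do not tell look-alikes from the thing itself.
- r.trace(label, camera): "pixels" (480x640 bool, what is visible of it) and "extent" ([left, top, right, bottom] in pixels, round what is visible of it).
The state is a dict: "time_s": time; "joints": joint angles; "qd": joint speeds; "joint_torque": joint torques, N m; "tcp_pos": TCP position; "eef_rot": TCP orientation; "contact_force": force on the tool from outside, world axes, zero at the start; "moment": the same for the moment, N m; "gripper_width": finger opening in m; "gripper_force": force on a finger pad.
Only numpy, scipy, OpenCV 4.12 (cv2) and the standard library are available. Lean on these libraries where they do the work, as an engineer would, in place of code of your own. Each camera call takes 0.05 s, during which the arm holds its last target. There are 200 camera calls.

## Working session

There is one attempt and no reset: what is moved stays moved. The work goes in short steps, Python scripts to look and compute and a tool call to move; the robot and the scene stay as the last step left them, time stands still between calls to the robot, and variables do not carry over. Pictures are saved under pics/ and viewed, at most 14 in all, crops included, and the job is handed in when it is done.

Besides the shell and the picture viewer there is one more tool, called after "Call:" by a JSON object that holds its "op" and its "data". drive_tool: Moves the arm, as the interface text tells. Its arguments: {"type":"object","properties":{"commands":{"type":"array"},"grip_force":{"type":"number"}},"required":["commands"]}

```bash
mkdir -p pics; ls; cat > h.py <<'E'
import numpy as np,cv2
from plant import r
def cap(n):
    s=r.get_state(); c=r.capture(n)
    if n=='wrist':
        from scipy.spatial.transform import Rotation as R
        T=np.eye(4);T[:3,:3]=R.from_euler('xyz',s['eef_rot'],degrees=True).as_matrix();T[:3,3]=s['tcp_pos']
        c['world_from_camera']=T@np.array(c['T_tool_cam'])
    return c
def K(c): return np.array([[c['fx'],0,c['cx']],[0,c['fy'],c['cy']],[0,0,1.]])
def ray(c,uv):
    p=cv2.undistortPoints(np.array(uv,float).reshape(-1,1,2),K(c),np.array(c['D'],float)).reshape(-1,2)
    T=np.array(c['world_from_camera']);d=np.c_[p,np.ones(len(p))]@T[:3,:3].T
    return T[:3,3],d
def atz(c,uv,z):
    o,d=ray(c,uv); return o+d*((z-o[2])/d[:,2])[:,None]
def proj(c,P):
    T=np.linalg.inv(np.array(c['world_from_camera']));rv=cv2.Rodrigues(T[:3,:3])[0]
    return cv2.projectPoints(np.array(P,float).reshape(-1,1,3),rv,T[:3,3],K(c),np.array(c['D'],float))[0].reshape(-1,2)
def save(c,n): cv2.imwrite(f'pics/{n}.png',c['frame'][:,:,::-1])
E
python3 - <<'E'
from h import *
for n in('side','top'):
    c=cap(n);save(c,n+'0')
    print(n,np.round(c['world_from_camera'],3).tolist(),c['fx'],c['D'])
    for l in['rail','post','head','tote1','pail','tumbler','bowl','stapler','eraser','notebook','tape_pack']:
        for d in r.trace(l,n): 
            ys,xs=np.nonzero(d['pixels']);print(l,round(d['score'],2),np.round(d['extent']).tolist(),xs.mean().round(),ys.mean().round())
E
```

```text
pics
side [[-0.972, -0.127, 0.195, 0.2], [-0.232, 0.586, -0.776, 1.071], [-0.016, -0.8, -0.6, 0.964], [0.0, 0.0, 0.0, 1.0]] 511.44756180345087 [0.03691021 0.         0.         0.         0.        ]
rail 0.68 [229.0, 234.0, 288.0, 342.0] 260.0 299.0
post 0.94 [372.0, 147.0, 408.0, 202.0] 386.0 181.0
post 0.55 [263.0, 180.0, 315.0, 244.0] 291.0 215.0
head 0.79 [264.0, 179.0, 298.0, 204.0] 287.0 188.0
head 0.59 [379.0, 149.0, 412.0, 169.0] 388.0 157.0
head 0.58 [264.0, 395.0, 299.0, 436.0] 282.0 414.0
tote1 0.89 [313.0, 261.0, 335.0, 309.0] 322.0 290.0
pail 0.9 [316.0, 218.0, 342.0, 272.0] 328.0 246.0
pail 0.15 [260.0, 177.0, 298.0, 200.0] 286.0 188.0
tumbler 0.94 [353.0, 333.0, 382.0, 384.0] 365.0 359.0
tumbler 0.52 [228.0, 236.0, 292.0, 343.0] 260.0 299.0
tumbler 0.26 [263.0, 180.0, 299.0, 201.0] 286.0 188.0
bowl 0.68 [388.0, 205.0, 428.0, 235.0] 407.0 219.0
bowl 0.23 [299.0, 170.0, 345.0, 194.0] 317.0 183.0
stapler 0.96 [343.0, 268.0, 374.0, 308.0] 359.0 288.0
stapler 0.39 [270.0, 266.0, 289.0, 273.0] 278.0 268.0
eraser 0.54 [229.0, 238.0, 291.0, 345.0] 260.0 299.0
eraser 0.48 [269
[... 545 characters left out ...]
23.0] 480.0 290.0
post 0.57 [352.0, 145.0, 390.0, 220.0] 372.0 194.0
head 0.86 [371.0, 148.0, 390.0, 193.0] 379.0 173.0
head 0.58 [485.0, 276.0, 503.0, 324.0] 496.0 292.0
tote1 0.8 [245.0, 251.0, 276.0, 272.0] 261.0 258.0
tote1 0.66 [402.0, 243.0, 431.0, 268.0] 415.0 255.0
pail 0.62 [305.0, 232.0, 348.0, 261.0] 327.0 247.0
pail 0.43 [367.0, 146.0, 391.0, 193.0] 379.0 173.0
tumbler 0.59 [156.0, 309.0, 192.0, 335.0] 173.0 321.0
bowl 0.74 [386.0, 302.0, 440.0, 351.0] 412.0 325.0
stapler 0.78 [265.0, 271.0, 310.0, 312.0] 287.0 291.0
notebook 0.95 [450.0, 159.0, 516.0, 231.0] 482.0 193.0
notebook 0.38 [107.0, 247.0, 135.0, 276.0] 120.0 262.0
tape_pack 0.63 [107.0, 248.0, 136.0, 277.0] 120.0 261.0
```

```bash
python3 - <<'E'
import cv2
a=cv2.imread('pics/top0.png')[130:380,90:530];cv2.imwrite('pics/top0c.png',cv2.resize(a,(800,455),interpolation=3))
a=cv2.imread('pics/side0.png')[140:450,215:440];cv2.imwrite('pics/side0c.png',cv2.resize(a,(435,600),interpolation=3))
E
```

```text
(no output)
```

View pics/top0c.png

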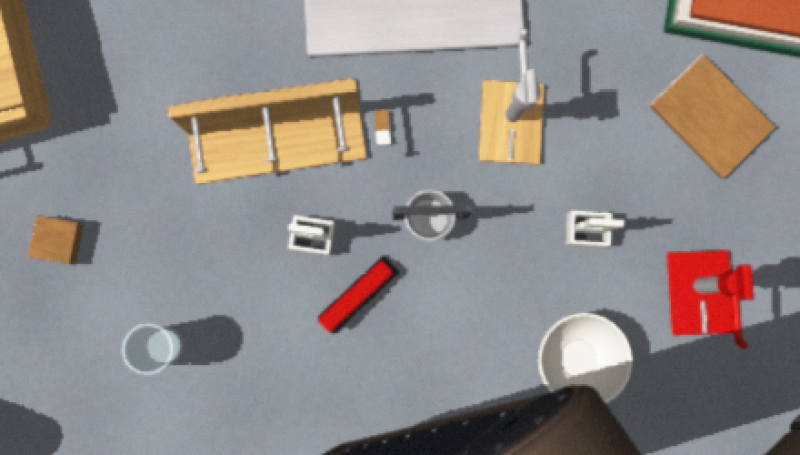

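View pics/side0c.png

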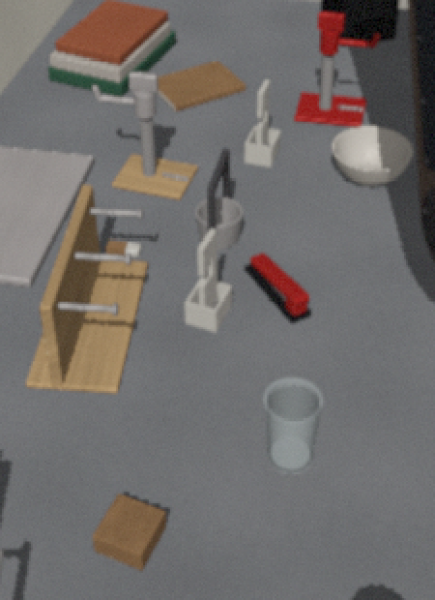

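```bash
python3 - <<'E'
from h import *
c=cap('top')
def cz(p,z): return atz(c,[np.array(p)/1.818+[90,130]],z)[0].round(3)
for n,p,z in [('pin0h',(203,170),.121),('pin1h',(271,160),.121),('pin2h',(345,150),.121),('pin0b',(196,118),.121),('pin1b',(265,108),.121),('pin2b',(337,98),.121),
 ('wing',(529,85),.19),('tip',(523,32),.165),('postbase',(513,118),.01),('ridge1',(512,130),.012),('ridge2',(512,158),.012),
 ('footTL',(481,81),.01),('footTR',(545,85),.01),('footBL',(479,160),.01),('footBR',(543,164),.01),
 ('toteA top',(305,230),.136),('toteA tray',(311,235),.03),('toteB top',(605,225),.136),('B tray',(590,229),.03),('barL',(393,212),.13),('barR',(468,212),.13),('pail',(430,215),.05)]:
    print(n,cz(p,z))
w=r.capture('wrist');print(np.round(w['T_tool_cam'],3).tolist(),w['fx'],w['D']);save(w,'w0');print(r.get_state())
E
```

```text
pin0h [0.532 0.235 0.121]
pin1h [0.544 0.145 0.121]
pin2h [0.555 0.046 0.121]
pin0b [0.602 0.244 0.121]
pin1b [0.614 0.152 0.121]
pin2b [0.626 0.056 0.121]
wing [ 0.624 -0.192  0.19 ]
tip [ 0.7   -0.19   0.165]
postbase [ 0.616 -0.195  0.01 ]
ridge1 [ 0.598 -0.193  0.012]
ridge2 [ 0.557 -0.192  0.012]
footTL [ 0.672 -0.15   0.01 ]
footTR [ 0.664 -0.244  0.01 ]
footBL [ 0.555 -0.144  0.01 ]
footBR [ 0.548 -0.237  0.01 ]
toteA top [0.448 0.1   0.136]
toteA tray [0.449 0.099 0.03 ]
toteB top [ 0.447 -0.294  0.136]
B tray [ 0.45  -0.297  0.03 ]
barL [ 0.47  -0.016  0.13 ]
barR [ 0.468 -0.115  0.13 ]
pail [ 0.473 -0.069  0.05 ]
[[0.001, -0.952, -0.306, 0.083], [1.0, 0.001, 0.0, -0.001], [0.0, -0.306, 0.952, -0.159], [0.0, 0.0, 0.0, 1.0]] 413.9686158848244 [-0.0332927  0.         0.         0.         0.       ]
{'time_s': 1.3, 'joints': array([-5.76336770e+01,  2.05459453e+01,  6.82041631e-01,  6.08216208e-04,
       -7.01355955e+01, -1.65055863e+01]), 'qd': array([-0.03283424,  0.05789613, -0.06354844,  0.00550392, -0.05199246,
        0.12344596]), 'joint_torque': array([-2.25571574e-03, -5.82386255e+01,  2.93293387e+01,  7.00234696e+00,
        1.21405337e-02, -5.25084045e-05]), 'tcp_pos': array([ 0.18443742, -0.64929524,  0.22656847]), 'eef_rot': array([-1.79999357e+02, -4.06175753e-04, -1.64139057e+02]), 'contact_force': array([-0.74379891,  0.65142925, -0.65846468]), 'moment': array([-0.01946728,  0.0008776 ,  0.07548058]), 'gripper_force': 0.0, 'gripper_width': 0.08778075448687891}
```

Call:
{"op": "drive_tool", "data": {"commands": [{"tz": 0.2}, {"tz": 0.2}, {"tz": 0.2}, {"tx": 0.66, "ty": 0.765, "tz": 0.2, "turn": 1}, {"tx": 0.66, "ty": 0.765, "tz": 0.2, "turn": 1}, {"tx": 0.66, "ty": 0.765, "tz": 0.2, "turn": 1}, {"tx": 0.66, "ty": 0.765, "tz": 0.2, "turn": 1}, {"tx": 0.66, "ty": 0.765, "tz": 0.2, "turn": 1}, {"tx": 0.66, "ty": 0.765, "tz": 0.2, "turn": 1}, {"tx": 0.66, "ty": 0.765, "tz": 0.2, "turn": 1}]}}

```text
invalid input
```

Call:
{"op": "drive_tool", "data": {"commands": [{"hand": 0, "tx": 0, "ty": 0, "tz": 0.2, "turn": 0}, {"hand": 0, "tx": 0, "ty": 0, "tz": 0.2, "turn": 0}, {"hand": 0, "tx": 0, "ty": 0, "tz": 0.2, "turn": 0}, {"hand": 0, "tx": 0.66, "ty": 0.765, "tz": 0.2, "turn": 0.95}, {"hand": 0, "tx": 0.66, "ty": 0.765, "tz": 0.2, "turn": 0.95}, {"hand": 0, "tx": 0.66, "ty": 0.765, "tz": 0.2, "turn": 0.95}, {"hand": 0, "tx": 0.66, "ty": 0.765, "tz": 0.2, "turn": 0.95}, {"hand": 0, "tx": 0.66, "ty": 0.765, "tz": 0.2, "turn": 0.95}, {"hand": 0, "tx": 0.66, "ty": 0.765, "tz": 0.2, "turn": 0.95}, {"hand": 0, "tx": 0.66, "ty": 0.765, "tz": 0.2, "turn": 0.95}], "grip_force": 30}}

```text
time_s: 2.3
tcp_pos: [0.414, -0.3826, 0.347]
eef_rot: [-180.0, -0.0, -103.6]
contact_force: [1.0, -0.4, 0.3]
gripper_width: 0.0874
gripper_force: 0.0
```

Call:
{"op": "drive_tool", "data": {"commands": [{"hand": 0, "tx": 0.277, "ty": 0.32, "tz": 0, "turn": 1}, {"hand": 0, "tx": 0.277, "ty": 0.32, "tz": 0, "turn": 1}, {"hand": 0, "tx": 0.277, "ty": 0.32, "tz": 0, "turn": 1}, {"hand": 0, "tx": 0.277, "ty": 0.32, "tz": 0, "turn": 1}, {"hand": 0, "tx": 0.277, "ty": 0.32, "tz": 0, "turn": 1}, {"hand": 0, "tx": 0.277, "ty": 0.32, "tz": 0, "turn": 1}, {"hand": 0, "tx": 0.277, "ty": 0.32, "tz": 0, "turn": 1}, {"hand": 0, "tx": 0.277, "ty": 0.32, "tz": 0, "turn": 1}, {"hand": 0, "tx": 0.277, "ty": 0.32, "tz": 0, "turn": 1}, {"hand": 0, "tx": 0.277, "ty": 0.32, "tz": 0, "turn": 1}]}}

```text
time_s: 3.3
tcp_pos: [0.5793, -0.1921, 0.3465]
eef_rot: [180.0, 0.0, -17.7]
contact_force: [0.5, -0.6, 0.4]
gripper_width: 0.0876
gripper_force: 0.0
```

Call:
{"op": "drive_tool", "data": {"commands": [{"hand": 0, "tx": 0, "ty": 0, "tz": 0, "turn": 0.19}, {"hand": 0, "tx": 0, "ty": 0, "tz": 0, "turn": 0.19}, {"hand": 0, "tx": 0, "ty": 0, "tz": 0, "turn": 0.19}, {"hand": 0, "tx": 0, "ty": 0, "tz": 0, "turn": 0.19}]}}

```text
time_s: 3.7
tcp_pos: [0.5793, -0.1923, 0.3466]
eef_rot: [180.0, -0.0, -1.2]
contact_force: [-0.1, 1.0, -0.1]
gripper_width: 0.0874
gripper_force: 0.0
```

```bash
python3 - <<'E'
from h import *
s=r.get_state();print(s['tcp_pos'],s['eef_rot'],s['joints'].round(1))
c=cap('wrist');save(c,'w1')
import pickle;pickle.dump(c,open('w1.pkl','wb'))
for l in['post','head']:
    for d in r.trace(l,'wrist'): print(l,d['score'],np.round(d['extent']))
E
```

```text
[ 0.57925468 -0.19228509  0.34662541] [ 1.79997824e+02 -6.56364081e-03 -1.18990421e+00] [ -0.   11.5   3.6   0.  -82.1  88.9]
post 0.98 [484. 286. 556. 334.]
post 0.95 [281.  39. 361. 195.]
head 0.86 [299.  39. 338. 184.]
```

View pics/w1.png

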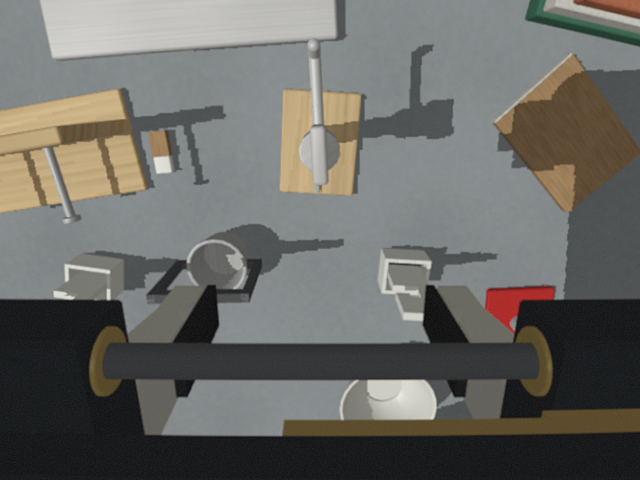

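```bash
python3 - <<'E'
from h import *
import pickle;c=pickle.load(open('w1.pkl','rb'))
a=c['frame'][25:210,265:375,::-1];cv2.imwrite('pics/w1c.png',cv2.resize(a,None,fx=3.2,fy=3.2,interpolation=3))
f=atz(c,[(283,89),(362,94),(354,195),(279,190)],.01);print(f.round(4),f.mean(0))
for a,b in((0,1),(3,2),(3,0),(2,1)): d=f[b]-f[a];print(np.linalg.norm(d).round(4),np.degrees(np.arctan2(d[1],d[0])).round(1))
E
```

```text
[[ 0.6762 -0.1529  0.01  ]
 [ 0.669  -0.2427  0.01  ]
 [ 0.5515 -0.234   0.01  ]
 [ 0.5595 -0.1426  0.01  ]] [ 0.61403042 -0.19303732  0.01      ]
0.0901 -94.6
0.0917 -95.0
0.1171 -5.0
0.1178 -4.2
```

View pics/w1c.png

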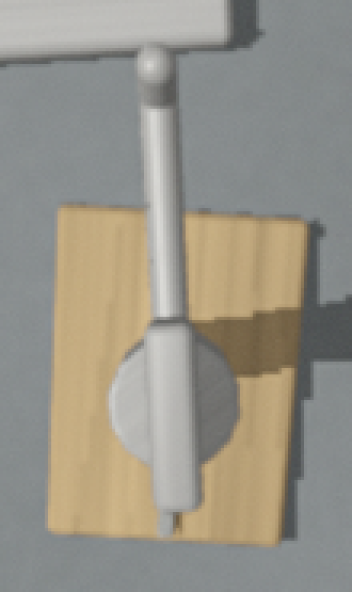

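```bash
python3 - <<'E'
from h import *
import pickle;c=pickle.load(open('w1.pkl','rb'))
q=lambda *p:[np.array(x)/3.2+[265-.35,25-.35] for x in p]
hub=atz(c,q((173.5,402),(108,402),(239,402)),.168);print(hub.round(4))
w=atz(c,q((148,324),(188,322),(154,505),(203,505)),.198);print(w.round(4),w.mean(0).round(4))
t=atz(c,q((156,62)),.165);print(t)
a=atz(c,q((161.5,105),(171.5,318)),.146);print(a.round(4))
d=a[0]-a[1];print('arm',np.degrees(np.arctan2(d[1],d[0])))
d=(w[0]+w[1]-w[2]-w[3]);print('wing',np.degrees(np.arctan2(d[1],d[0])))
E
```

```text
[[ 0.6244 -0.1931  0.168 ]
 [ 0.6247 -0.1766  0.168 ]
 [ 0.6241 -0.2096  0.168 ]]
[[ 0.6454 -0.1879  0.198 ]
 [ 0.6457 -0.1969  0.198 ]
 [ 0.604  -0.1882  0.198 ]
 [ 0.6038 -0.1997  0.198 ]] [ 0.6247 -0.1932  0.198 ]
[[ 0.70411212 -0.19057618  0.165     ]]
[[ 0.6963 -0.1915  0.146 ]
 [ 0.6438 -0.1929  0.146 ]]
arm 1.5471351497740222
wing 2.1367565162557858
```

Call:
{"op": "drive_tool", "data": {"commands": [{"hand": 0, "tx": 0.0753, "ty": -0.001, "tz": 0, "turn": 0.033}, {"hand": 0, "tx": 0.0753, "ty": -0.001, "tz": 0, "turn": 0.033}, {"hand": 0.5, "tx": 0.0753, "ty": -0.001, "tz": -0.2, "turn": 0.033}, {"hand": 0.5, "tx": 0.0753, "ty": -0.001, "tz": -0.2, "turn": 0.033}, {"hand": 0.5, "tx": 0.0753, "ty": -0.001, "tz": -0.2, "turn": 0.033}, {"hand": 0.5, "tx": 0.0753, "ty": -0.001, "tz": -0.2885, "turn": 0.033}, {"hand": 0.5, "tx": 0.0753, "ty": -0.001, "tz": -0.2885, "turn": 0.033}, {"hand": 0.5, "tx": 0.0753, "ty": -0.001, "tz": -0.2885, "turn": 0.033}]}}

```text
time_s: 4.65
tcp_pos: [0.6241, -0.1931, 0.1732]
eef_rot: [180.0, 0.1, 2.0]
contact_force: [0.6, -0.8, 2.6]
gripper_width: 0.0463
gripper_force: 0.0
```

Call:
{"op": "drive_tool", "data": {"commands": [{"hand": 1, "tx": 0, "ty": 0, "tz": 0, "turn": 0}, {"hand": 1, "tx": 0, "ty": 0, "tz": 0, "turn": 0}, {"hand": 1, "tx": 0, "ty": 0, "tz": 0, "turn": 0}, {"hand": 1, "tx": 0, "ty": 0, "tz": 0, "turn": 0}, {"hand": 1, "tx": 0, "ty": 0, "tz": 0, "turn": 0}, {"hand": 1, "tx": 0, "ty": 0, "tz": 0, "turn": 0}, {"hand": 1, "tx": 0, "ty": 0, "tz": 0, "turn": 0}], "grip_force": 50}}

```text
time_s: 5.35
tcp_pos: [0.6248, -0.1925, 0.1742]
eef_rot: [-180.0, -0.1, 2.0]
contact_force: [-0.9, 3.7, 5.6]
gripper_width: 0.0115
gripper_force: 50.0
```

Call:
{"op": "drive_tool", "data": {"commands": [{"hand": 1, "tx": 0, "ty": 0, "tz": -0.002, "turn": -0.093}, {"hand": 1, "tx": 0, "ty": 0, "tz": -0.002, "turn": -0.186}, {"hand": 1, "tx": 0, "ty": 0, "tz": -0.002, "turn": -0.279}, {"hand": 1, "tx": 0, "ty": 0, "tz": -0.002, "turn": -0.372}, {"hand": 1, "tx": 0, "ty": 0, "tz": -0.002, "turn": -0.465}, {"hand": 1, "tx": 0, "ty": 0, "tz": -0.002, "turn": -0.558}, {"hand": 1, "tx": 0, "ty": 0, "tz": -0.002, "turn": -0.651}, {"hand": 1, "tx": 0, "ty": 0, "tz": -0.002, "turn": -0.744}, {"hand": 1, "tx": 0, "ty": 0, "tz": -0.002, "turn": -0.837}, {"hand": 1, "tx": 0, "ty": 0, "tz": -0.002, "turn": -0.93}]}}

```text
time_s: 6.35
tcp_pos: [0.6237, -0.1937, 0.173]
eef_rot: [179.9, -0.1, -82.0]
contact_force: [-4.3, -0.4, 7.0]
gripper_width: 0.0112
gripper_force: 50.0
```

Call:
{"op": "drive_tool", "data": {"commands": [{"hand": 1, "tx": 0, "ty": 0, "tz": -0.002, "turn": -0.093}, {"hand": 1, "tx": 0, "ty": 0, "tz": -0.002, "turn": -0.186}, {"hand": 1, "tx": 0, "ty": 0, "tz": -0.002, "turn": -0.279}, {"hand": 1, "tx": 0, "ty": 0, "tz": -0.002, "turn": -0.372}, {"hand": 1, "tx": 0, "ty": 0, "tz": -0.002, "turn": -0.465}, {"hand": 1, "tx": 0, "ty": 0, "tz": -0.002, "turn": -0.558}, {"hand": 1, "tx": 0, "ty": 0, "tz": -0.002, "turn": -0.651}, {"hand": 1, "tx": 0, "ty": 0, "tz": -0.002, "turn": -0.744}, {"hand": 1, "tx": 0, "ty": 0, "tz": -0.002, "turn": -0.837}, {"hand": 1, "tx": 0, "ty": 0, "tz": -0.002, "turn": -0.93}]}}

```text
time_s: 7.35
tcp_pos: [0.6222, -0.193, 0.1717]
eef_rot: [180.0, -0.2, -165.7]
contact_force: [-9.2, 4.4, 10.0]
gripper_width: 0.0114
gripper_force: 50.1
```

Call:
{"op": "drive_tool", "data": {"commands": [{"hand": 1, "tx": 0, "ty": 0, "tz": 0, "turn": -0.08}, {"hand": 1, "tx": 0, "ty": 0, "tz": 0, "turn": -0.16}, {"hand": 1, "tx": 0, "ty": 0, "tz": 0, "turn": -0.213}, {"hand": 1, "tx": 0, "ty": 0, "tz": 0, "turn": -0.213}, {"hand": 1, "tx": 0, "ty": 0, "tz": 0, "turn": -0.213}, {"hand": 1, "tx": 0, "ty": 0, "tz": 0, "turn": -0.213}]}}

```text
time_s: 7.95
tcp_pos: [0.6222, -0.1925, 0.1714]
eef_rot: [180.0, -0.2, 175.4]
contact_force: [-8.5, 5.6, 10.5]
gripper_width: 0.0116
gripper_force: 50.0
```

Call:
{"op": "drive_tool", "data": {"commands": [{"hand": 0.5, "tx": 0, "ty": 0, "tz": 0, "turn": 0}, {"hand": 0.5, "tx": 0, "ty": 0, "tz": 0, "turn": 0}, {"hand": 0.5, "tx": 0, "ty": 0, "tz": 0, "turn": 0}, {"hand": 0.5, "tx": 0, "ty": 0, "tz": 0.1, "turn": 0}, {"hand": 0.5, "tx": 0, "ty": 0, "tz": 0.1, "turn": 0}, {"hand": 0.3, "tx": 0.05, "ty": 0, "tz": 0.25, "turn": 0}, {"hand": 0.3, "tx": 0.05, "ty": 0, "tz": 0.25, "turn": 0}, {"hand": 0, "tx": 0.05, "ty": 0, "tz": 0.25, "turn": 0}, {"hand": 0, "tx": 0.05, "ty": 0, "tz": 0.25, "turn": 0}]}}

```text
time_s: 8.85
tcp_pos: [0.6553, -0.193, 0.3221]
eef_rot: [180.0, 0.1, 175.5]
contact_force: [0.0, -0.1, -1.1]
gripper_width: 0.0703
gripper_force: 0.0
```

```bash
python3 - <<'E'
from h import *
s=r.get_state();print(s['tcp_pos'],s['eef_rot'],s['joints'].round(1))
c=cap('wrist');save(c,'w2')
import pickle;pickle.dump(c,open('w2.pkl','wb'))
u=proj(c,[[.6245,-.193,.1]])[0];print(u)
x0,y0=int(max(0,u[0]-110)),0
a=c['frame'][y0:y0+300,x0:x0+220,::-1];cv2.imwrite('pics/w2c.png',cv2.resize(a,(440,600),interpolation=3));print(x0)
E
```

```text
[ 0.65526734 -0.19300108  0.32210154] [1.79989621e+02 1.43533112e-01 1.75453647e+02] [ -0.1  19.   10.6   0.  -81.5 -94.4]
[318.73362538 158.24937415]
208
```

View pics/w2c.png

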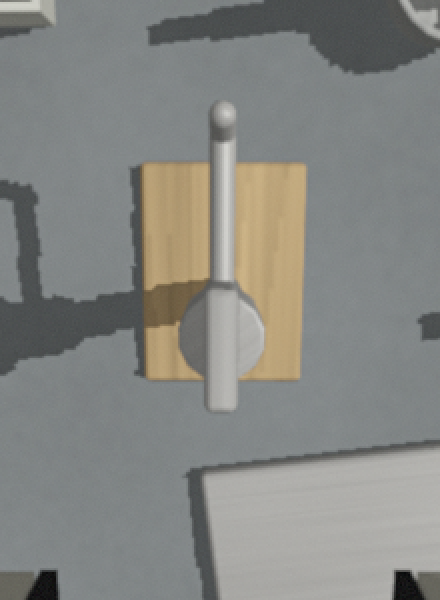

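```bash
python3 - <<'E'
from h import *
import pickle;c=pickle.load(open('w2.pkl','rb'))
q=lambda *p:[np.array(x)/2+[208-.25,-.25] for x in p]
def ang(p,z,n):
    a=atz(c,q(*p),z);d=a[0]-a[1];print(n,a.round(4).tolist(),np.degrees(np.arctan2(d[1],d[0])).round(2))
ang([(143,164),(147,379)],.01,'L');ang([(306,164),(300,379)],.01,'R');ang([(143,163.5),(306,164)],.01,'top');ang([(147,380),(300,380)],.01,'bot')
ang([(224,140),(223.5,270)],.146,'arm');ang([(223,105),(221.8,410)],.165,'');ang([(222,290),(221.5,408)],.195,'wing')
# subpixel wing & arm edges by rows
g=cv2.cvtColor(c['frame'],cv2.COLOR_RGB2GRAY)
f=cv2.resize(g[0:300,208:428],(440*2,1200),interpolation=cv2.INTER_CUBIC).astype(float)
for y in (300,400,500,620,700,780):
    rw=cv2.GaussianBlur(f[y-4:y+5].mean(0)[None],(0,0),2)[0];gd=np.gradient(rw); seg=gd[390:510];print(y/2,(390+seg.argmax())/2,(390+seg.argmin())/2)
E
```

```text
L [[0.5518, -0.2301, 0.01], [0.669, -0.2404, 0.01]] 174.97
R [[0.5586, -0.1428, 0.01], [0.6759, -0.1521, 0.01]] 175.46
top [[0.5515, -0.2301, 0.01], [0.5586, -0.1428, 0.01]] -94.65
bot [[0.6696, -0.2405, 0.01], [0.6765, -0.1521, 0.01]] -94.49
arm [[0.5516, -0.1863, 0.146], [0.5998, -0.1903, 0.146]] 175.26
 [[0.5411, -0.1858, 0.165], [0.6518, -0.195, 0.165]] 175.23
wing [[0.6024, -0.1909, 0.195], [0.6436, -0.1943, 0.195]] 175.2
150.0 214.0 236.0
200.0 214.5 209.5
250.0 214.0 209.0
310.0 208.5 254.0
350.0 208.5 235.5
390.0 208.5 237.0
```

Call:
{"op": "drive_tool", "data": {"commands": [{"hand": 0, "tx": -0.308, "ty": 0.263, "tz": 0.02, "turn": 1}, {"hand": 0, "tx": -0.308, "ty": 0.263, "tz": 0.02, "turn": 1}, {"hand": 0, "tx": -0.308, "ty": 0.263, "tz": 0.02, "turn": 1}, {"hand": 0, "tx": -0.308, "ty": 0.263, "tz": 0.02, "turn": 1}, {"hand": 0, "tx": -0.308, "ty": 0.263, "tz": 0.02, "turn": 1}, {"hand": 0, "tx": -0.308, "ty": 0.263, "tz": 0.02, "turn": 1}, {"hand": 0, "tx": -0.308, "ty": 0.263, "tz": 0.02, "turn": 1}, {"hand": 0, "tx": -0.308, "ty": 0.263, "tz": 0.02, "turn": 1}, {"hand": 0, "tx": -0.308, "ty": 0.263, "tz": 0.02, "turn": 1}, {"hand": 0, "tx": -0.308, "ty": 0.263, "tz": 0.02, "turn": 1}]}}

```text
time_s: 9.9
tcp_pos: [0.4688, -0.0353, 0.3318]
eef_rot: [179.9, -0.0, -98.2]
contact_force: [-0.1, 0.0, -0.6]
gripper_width: 0.0878
gripper_force: 0.0
```

Call:
{"op": "drive_tool", "data": {"commands": [{"hand": 0, "tx": 0, "ty": 0, "tz": 0, "turn": 0}, {"hand": 0, "tx": 0, "ty": 0, "tz": 0, "turn": 0}]}}

```text
time_s: 10.1
tcp_pos: [0.4692, -0.0353, 0.3323]
eef_rot: [179.9, -0.0, -98.9]
contact_force: [-0.5, 0.1, 0.1]
gripper_width: 0.0878
gripper_force: 0.0
```

```bash
python3 - <<'E'
from h import *
s=r.get_state();print(s['tcp_pos'],s['eef_rot'],s['joints'].round(1))
c=cap('wrist');save(c,'w3')
import pickle;pickle.dump(c,open('w3.pkl','wb'))
for l in ('pail','tote1'):
  for d in r.trace(l,'wrist'): print(l,d['score'],np.round(d['extent']))
E
```

```text
[ 0.46917631 -0.03525555  0.33228718] [ 1.79928728e+02 -3.06267558e-02 -9.88603932e+01] [ 19.8  -2.4 -13.5  -0.  -78.9 -28.6]
pail 0.83 [274. 104. 342. 220.]
pail 0.69 [ 24.   6. 226.  99.]
pail 0.58 [456. 397. 472. 418.]
pail 0.22 [ 22.  12. 193.  63.]
tote1 0.71 [330. 257. 372. 342.]
tote1 0.23 [276. 104. 341. 221.]
```

View pics/w3.png

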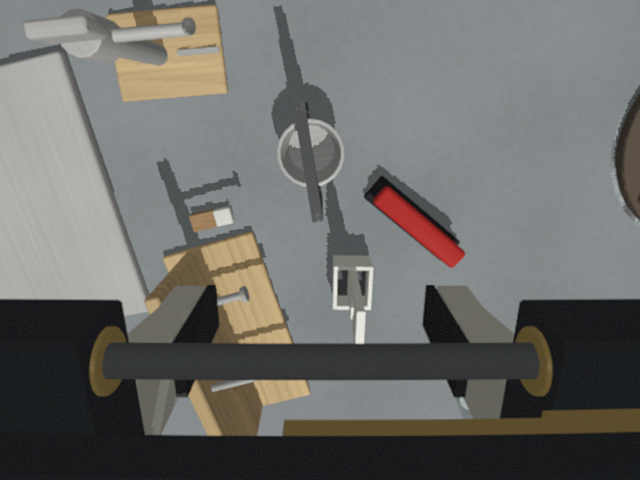

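```bash
python3 - <<'E'
from h import *
import pickle;c=pickle.load(open('w3.pkl','rb'))
a=c['frame'][90:240,250:370,::-1];cv2.imwrite('pics/w3c.png',cv2.resize(a,(480,600),interpolation=3))
b=atz(c,[(304.5,109),(317.5,220)],.13);print(b.round(4),b.mean(0))
d=b[1]-b[0];print(np.linalg.norm(d),np.degrees(np.arctan2(d[1],d[0])))
E
```

```text
[[ 0.4712 -0.1135  0.13  ]
 [ 0.4754 -0.016   0.13  ]] [ 0.47330782 -0.06475464  0.13      ]
0.09752226089224393 87.5078073212537
```

View pics/w3c.png

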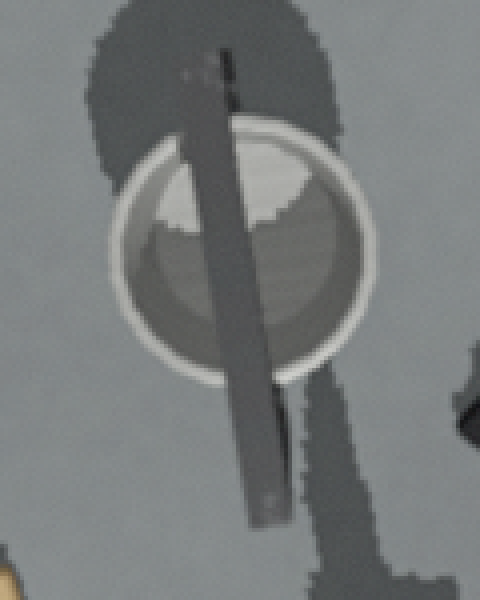

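```bash
python3 - <<'E'
from h import *
import pickle;c=pickle.load(open('w3.pkl','rb'))
q=lambda *p:[np.array(x)/4+[249.6,89.6] for x in p]
b=atz(c,q((201,52),(271,526)),.13);print(b.round(4),b.mean(0))
d=b[1]-b[0];print(np.linalg.norm(d),np.degrees(np.arctan2(d[1],d[0])))
b=atz(c,q((214,170),(262,450)),.13);d=b[1]-b[0];print(b.mean(0),np.degrees(np.arctan2(d[1],d[0])))
print(atz(c,q((244,250)),.05))
E
```

```text
[[ 0.4742 -0.1192  0.13  ]
 [ 0.4757 -0.015   0.13  ]] [ 0.47495373 -0.06709425  0.13      ]
0.10413387931225575 89.1522272402601
[ 0.47522099 -0.06389373  0.13      ] 90.46957945040755
[[ 0.4751271  -0.06814802  0.05      ]]
```

Call:
{"op": "drive_tool", "data": {"commands": [{"hand": 0, "tx": 0.0097, "ty": -0.0162, "tz": 0, "turn": 0.098}, {"hand": 0, "tx": 0.0097, "ty": -0.0162, "tz": 0, "turn": 0.098}, {"hand": 0.2, "tx": 0.0097, "ty": -0.0162, "tz": -0.2, "turn": 0.098}, {"hand": 0.2, "tx": 0.0097, "ty": -0.0162, "tz": -0.25, "turn": 0.098}, {"hand": 0.2, "tx": 0.0097, "ty": -0.0162, "tz": -0.3, "turn": 0.098}, {"hand": 0.2, "tx": 0.0097, "ty": -0.0162, "tz": -0.374, "turn": 0.098}, {"hand": 0.2, "tx": 0.0097, "ty": -0.0162, "tz": -0.374, "turn": 0.098}, {"hand": 0.2, "tx": 0.0097, "ty": -0.0162, "tz": -0.374, "turn": 0.098}]}}

```text
time_s: 11.05
tcp_pos: [0.4727, -0.0453, 0.1053]
eef_rot: [179.6, -0.1, -90.1]
contact_force: [0.3, -0.2, -0.1]
gripper_width: 0.0702
gripper_force: 0.0
```

Call:
{"op": "drive_tool", "data": {"commands": [{"hand": 1, "tx": 0, "ty": 0, "tz": 0, "turn": 0}, {"hand": 1, "tx": 0, "ty": 0, "tz": 0, "turn": 0}, {"hand": 1, "tx": 0, "ty": 0, "tz": 0, "turn": 0}, {"hand": 1, "tx": 0, "ty": 0, "tz": 0, "turn": 0}, {"hand": 1, "tx": 0, "ty": 0, "tz": 0, "turn": 0}, {"hand": 1, "tx": 0, "ty": 0, "tz": 0, "turn": 0}, {"hand": 1, "tx": 0, "ty": 0, "tz": 0, "turn": 0}, {"hand": 1, "tx": 0, "ty": 0, "tz": 0.15, "turn": 0}, {"hand": 1, "tx": 0, "ty": 0, "tz": 0.15, "turn": 0}, {"hand": 1, "tx": 0, "ty": 0, "tz": 0.15, "turn": 0}], "grip_force": 30}}

```text
time_s: 12.05
tcp_pos: [0.4787, -0.0445, 0.2042]
eef_rot: [-179.5, 0.1, -89.7]
contact_force: [0.9, 0.2, 0.1]
gripper_width: 0.0013
gripper_force: 0.0
```

Call:
{"op": "drive_tool", "data": {"commands": [{"hand": 0, "tx": 0, "ty": 0, "tz": 0.2, "turn": 0}, {"hand": 0, "tx": 0, "ty": 0, "tz": 0.2, "turn": 0}, {"hand": 0, "tx": 0, "ty": 0, "tz": 0.2, "turn": 0}, {"hand": 0, "tx": 0, "ty": 0, "tz": 0.2, "turn": 0}, {"hand": 0, "tx": 0, "ty": 0, "tz": 0.2, "turn": 0}]}}

```text
time_s: 12.55
tcp_pos: [0.4752, -0.0447, 0.3183]
eef_rot: [-180.0, 0.0, -89.8]
contact_force: [0.2, 0.4, -1.2]
gripper_width: 0.0353
gripper_force: 0.0
```

```bash
python3 - <<'E'
from h import *
s=r.get_state();print(s['tcp_pos'],s['eef_rot'],s['joints'].round(1))
c=cap('wrist');save(c,'w4')
import pickle;pickle.dump(c,open('w4.pkl','wb'))
for l in ('pail','tote1'):
  for d in r.trace(l,'wrist'): print(l,d['score'],np.round(d['extent']))
E
```

```text
[ 0.47523832 -0.04465466  0.31829914] [-1.79997753e+02  3.37419375e-02 -8.97802285e+01] [ 18.3  -1.4 -14.3  -0.  -77.1 -18.1]
pail 0.93 [286. 111. 355. 233.]
tote1 0.58 [316. 266. 363. 346.]
```

View pics/w4.png

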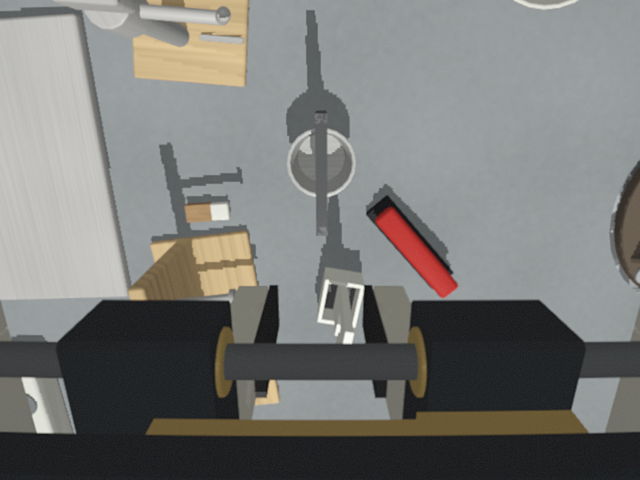

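```bash
python3 - <<'E'
from h import *
import pickle;c=pickle.load(open('w4.pkl','rb'))
b=atz(c,[(321,110.5),(322,234.5)],.13);print(b.round(4),b.mean(0))
d=b[1]-b[0];print(np.linalg.norm(d),np.degrees(np.arctan2(d[1],d[0])))
t=r.trace('pail','wrist')[0]['pixels'];print(proj(c,[[.475,-.119,.13],[.475,-.015,.13]]))
E
```

```text
[[ 0.4758 -0.1207  0.13  ]
 [ 0.4744 -0.0153  0.13  ]] [ 0.47510017 -0.06800297  0.13      ]
0.10533703078577693 90.78755257462375
[[322.00820603 112.6413182 ]
 [321.29138038 234.86178693]]
```

Call:
{"op": "drive_tool", "data": {"commands": [{"hand": 0.4, "tx": 0, "ty": 0, "tz": 0, "turn": 0}, {"hand": 0.4, "tx": 0, "ty": 0, "tz": 0, "turn": 0}]}}

```text
time_s: 12.95
tcp_pos: [0.4753, -0.0448, 0.3181]
eef_rot: [179.9, -0.0, -89.8]
contact_force: [0.1, 0.5, -0.6]
gripper_width: 0.0526
gripper_force: 0.0
```

Not knocked: I lifted before the fingers had closed. Going down again and closing for longer.

Call:
{"op": "drive_tool", "data": {"commands": [{"hand": 0.4, "tx": 0, "ty": 0, "tz": -0.1, "turn": 0.005}, {"hand": 0.4, "tx": 0, "ty": 0, "tz": -0.18, "turn": 0.005}, {"hand": 0.4, "tx": 0, "ty": 0, "tz": -0.26, "turn": 0.005}, {"hand": 0.4, "tx": 0, "ty": 0, "tz": -0.32, "turn": 0.005}, {"hand": 0.4, "tx": 0, "ty": 0, "tz": -0.349, "turn": 0.005}, {"hand": 0.4, "tx": 0, "ty": 0, "tz": -0.349, "turn": 0.005}, {"hand": 0.4, "tx": 0, "ty": 0, "tz": -0.349, "turn": 0.005}]}}

```text
time_s: 13.65
tcp_pos: [0.4759, -0.0448, 0.1097]
eef_rot: [180.0, -0.0, -89.3]
contact_force: [0.5, 0.4, 1.2]
gripper_width: 0.0523
gripper_force: 0.0
```

Call:
{"op": "drive_tool", "data": {"commands": [{"hand": 1, "tx": 0, "ty": 0, "tz": 0, "turn": 0}, {"hand": 1, "tx": 0, "ty": 0, "tz": 0, "turn": 0}, {"hand": 1, "tx": 0, "ty": 0, "tz": 0, "turn": 0}, {"hand": 1, "tx": 0, "ty": 0, "tz": 0, "turn": 0}, {"hand": 1, "tx": 0, "ty": 0, "tz": 0, "turn": 0}, {"hand": 1, "tx": 0, "ty": 0, "tz": 0, "turn": 0}, {"hand": 1, "tx": 0, "ty": 0, "tz": 0, "turn": 0}, {"hand": 1, "tx": 0, "ty": 0, "tz": 0, "turn": 0}, {"hand": 1, "tx": 0, "ty": 0, "tz": 0, "turn": 0}, {"hand": 1, "tx": 0, "ty": 0, "tz": 0, "turn": 0}], "grip_force": 40}}

```text
time_s: 14.65
tcp_pos: [0.4755, -0.0448, 0.1094]
eef_rot: [-180.0, -0.0, -89.3]
contact_force: [-1.2, 0.1, 4.3]
gripper_width: 0.0097
gripper_force: 40.0
```

Call:
{"op": "drive_tool", "data": {"commands": [{"hand": 1, "tx": 0, "ty": 0, "tz": 0.05, "turn": 0}, {"hand": 1, "tx": 0, "ty": 0, "tz": 0.101, "turn": 0}, {"hand": 1, "tx": -0.009, "ty": -0.05, "tz": 0.101, "turn": -0.055}, {"hand": 1, "tx": -0.009, "ty": -0.1, "tz": 0.101, "turn": -0.055}, {"hand": 1, "tx": -0.009, "ty": -0.15, "tz": 0.101, "turn": -0.055}, {"hand": 1, "tx": -0.009, "ty": -0.1887, "tz": 0.101, "turn": -0.055}, {"hand": 1, "tx": -0.009, "ty": -0.1887, "tz": 0.101, "turn": -0.055}, {"hand": 1, "tx": -0.009, "ty": -0.1887, "tz": 0.101, "turn": -0.055}, {"hand": 1, "tx": -0.009, "ty": -0.1887, "tz": 0.101, "turn": -0.055}]}}

```text
time_s: 15.55
tcp_pos: [0.4699, -0.1576, 0.1695]
eef_rot: [180.0, 0.0, -94.3]
contact_force: [0.4, 0.3, -2.1]
gripper_width: 0.0093
gripper_force: 40.0
```

```bash
python3 - <<'E'
from h import *
c=cap('wrist');save(c,'w5')
import pickle;pickle.dump(c,open('w5.pkl','wb'))
cc=cap('side');a=cc['frame'][140:300,220:420,::-1];b=cv2.resize(a,(400,320),interpolation=3)
w=cv2.resize(c['frame'][:,:,::-1],(400,300));cv2.imwrite('pics/m5.png',np.vstack([w,b[:300]]))
for l in ('pail','head'):
  for d in r.trace(l,'side'): print(l,d['score'],np.round(d['extent']))
E
```

```text
pail 0.72 [325. 194. 353. 231.]
pail 0.46 [312. 260. 333. 312.]
head 0.84 [285. 180. 317. 204.]
head 0.7 [382. 150. 412. 171.]
```

View pics/m5.png

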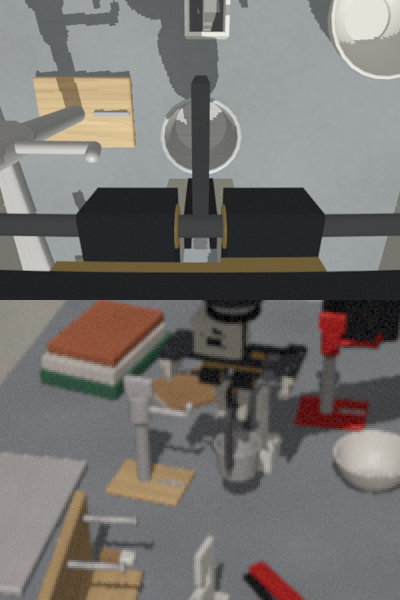

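Call:
{"op": "drive_tool", "data": {"commands": [{"hand": 1, "tx": 0.04, "ty": -0.003, "tz": 0, "turn": -0.004}, {"hand": 1, "tx": 0.08, "ty": -0.007, "tz": 0, "turn": -0.004}, {"hand": 1, "tx": 0.12, "ty": -0.01, "tz": 0, "turn": -0.004}, {"hand": 1, "tx": 0.15, "ty": -0.0125, "tz": 0, "turn": -0.004}, {"hand": 1, "tx": 0.167, "ty": -0.014, "tz": 0, "turn": -0.004}, {"hand": 1, "tx": 0.167, "ty": -0.014, "tz": 0, "turn": -0.004}, {"hand": 1, "tx": 0.167, "ty": -0.014, "tz": 0, "turn": -0.004}, {"hand": 1, "tx": 0.167, "ty": -0.014, "tz": 0, "turn": -0.004}]}}

```text
time_s: 16.55
tcp_pos: [0.5694, -0.1663, 0.17]
eef_rot: [180.0, 0.0, -94.6]
contact_force: [-0.7, 0.0, -0.8]
gripper_width: 0.0096
gripper_force: 40.0
```

```bash
python3 - <<'E'
from h import *
c=cap('wrist')
cc=cap('side');a=cc['frame'][160:235,245:345,::-1];b=cv2.resize(a,(400,300),interpolation=3)
w=cv2.resize(c['frame'][:,:,::-1],(400,300));cv2.imwrite('pics/m6.png',np.vstack([w,b[:300]]))
E
```

```text
(no output)
```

View pics/m6.png

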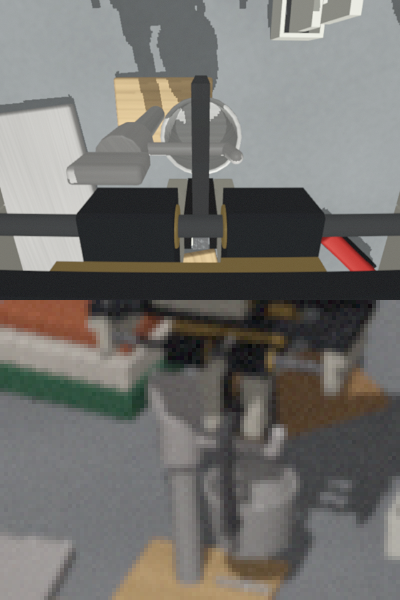

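Call:
{"op": "drive_tool", "data": {"commands": [{"hand": 1, "tx": 0, "ty": 0, "tz": -0.02, "turn": 0}, {"hand": 1, "tx": 0, "ty": 0, "tz": -0.035, "turn": 0}, {"hand": 1, "tx": 0, "ty": 0, "tz": -0.045, "turn": 0}, {"hand": 1, "tx": 0, "ty": 0, "tz": -0.049, "turn": 0}, {"hand": 1, "tx": 0, "ty": 0, "tz": -0.049, "turn": 0}, {"hand": 1, "tx": 0, "ty": 0, "tz": -0.049, "turn": 0}]}}

```text
time_s: 17.25
tcp_pos: [0.5705, -0.1665, 0.1405]
eef_rot: [-180.0, -0.0, -94.6]
contact_force: [-0.3, 0.2, -2.0]
gripper_width: 0.0098
gripper_force: 40.0
```

Call:
{"op": "drive_tool", "data": {"commands": [{"hand": 1, "tx": 0, "ty": 0, "tz": -0.0025, "turn": 0}, {"hand": 1, "tx": 0, "ty": 0, "tz": -0.0025, "turn": 0}, {"hand": 1, "tx": 0, "ty": 0, "tz": -0.0025, "turn": 0}]}}

```text
time_s: 17.55
tcp_pos: [0.5705, -0.1665, 0.1392]
eef_rot: [-180.0, -0.0, -94.6]
contact_force: [1.1, 0.1, -2.0]
gripper_width: 0.0096
gripper_force: 40.0
```

Call:
{"op": "drive_tool", "data": {"commands": [{"hand": 1, "tx": 0, "ty": 0, "tz": -0.0025, "turn": 0}, {"hand": 1, "tx": 0, "ty": 0, "tz": -0.0025, "turn": 0}, {"hand": 1, "tx": 0, "ty": 0, "tz": -0.0025, "turn": 0}]}}

```text
time_s: 17.85
tcp_pos: [0.5706, -0.1665, 0.1385]
eef_rot: [-179.9, -0.0, -94.6]
contact_force: [-2.3, 1.3, 5.5]
gripper_width: 0.0094
gripper_force: 40.0
```

Call:
{"op": "drive_tool", "data": {"commands": [{"hand": 0.7, "tx": 0, "ty": 0, "tz": 0, "turn": 0}, {"hand": 0.7, "tx": 0, "ty": 0, "tz": 0, "turn": 0}, {"hand": 0.7, "tx": 0, "ty": 0, "tz": 0, "turn": 0}, {"hand": 0.7, "tx": 0, "ty": 0, "tz": 0, "turn": 0}, {"hand": 0.7, "tx": 0, "ty": 0, "tz": 0, "turn": 0}, {"hand": 0.7, "tx": 0, "ty": 0, "tz": 0.04, "turn": 0}, {"hand": 0.7, "tx": 0, "ty": 0, "tz": 0.1, "turn": 0}, {"hand": 0.7, "tx": 0, "ty": 0, "tz": 0.18, "turn": 0}, {"hand": 0.7, "tx": 0, "ty": 0, "tz": 0.25, "turn": 0}, {"hand": 0.7, "tx": 0, "ty": 0, "tz": 0.3, "turn": 0}]}}

```text
time_s: 18.85
tcp_pos: [0.5708, -0.1667, 0.3209]
eef_rot: [-179.8, -0.0, -94.6]
contact_force: [1.3, 0.1, -0.8]
gripper_width: 0.0266
gripper_force: 0.0
```

Call:
{"op": "drive_tool", "data": {"commands": [{"hand": 0.3, "tx": -0.168, "ty": 0.478, "tz": 0.02, "turn": 0.13}, {"hand": 0.3, "tx": -0.168, "ty": 0.478, "tz": 0.02, "turn": 0.13}, {"hand": 0.3, "tx": -0.168, "ty": 0.478, "tz": 0.02, "turn": 0.13}, {"hand": 0.3, "tx": -0.168, "ty": 0.478, "tz": 0.02, "turn": 0.13}, {"hand": 0.3, "tx": -0.168, "ty": 0.478, "tz": 0.02, "turn": 0.13}, {"hand": 0.3, "tx": -0.168, "ty": 0.478, "tz": 0.02, "turn": 0.13}, {"hand": 0.3, "tx": -0.168, "ty": 0.478, "tz": 0.02, "turn": 0.13}, {"hand": 0.3, "tx": -0.168, "ty": 0.478, "tz": 0.02, "turn": 0.13}, {"hand": 0.3, "tx": -0.168, "ty": 0.478, "tz": 0.02, "turn": 0.13}]}}

```text
time_s: 19.75
tcp_pos: [0.4696, 0.12, 0.3294]
eef_rot: [180.0, -0.0, -82.9]
contact_force: [0.6, -1.1, -0.6]
gripper_width: 0.0612
gripper_force: 0.0
```

```bash
python3 - <<'E'
from h import *
import pickle
c=cap('wrist');s=r.get_state();print(s['tcp_pos'],s['eef_rot'],s['joints'].round(1))
pickle.dump(c,open('w7.pkl','wb'))
for l in ('tote1',):
  for d in r.trace(l,'wrist'): print(l,d['score'],np.round(d['extent']))
t=cap('top');sd=cap('side');pickle.dump((t,sd),open('ts7.pkl','wb'))
for l in ('tote1','pail'):
  for d in r.trace(l,'top'): print(l,d['score'],np.round(d['extent']))
u=proj(c,[[.448,.1,.07]])[0];print(u)
x=int(u[0]);y=int(u[1]);y0=max(0,y-80)
a=cv2.resize(c['frame'][y0:y0+150,x-80:x+80,::-1],(640,600),interpolation=3)
cv2.imwrite('pics/m7.png',np.hstack([a,np.vstack([cv2.resize(sd['frame'][165:240,250:290+40,::-1][:, :40],(160,300),interpolation=3),cv2.resize(t['frame'][240:275,395:435,::-1],(160,300),interpolation=3)])]));print(x,y0)
E
```

```text
[0.46969556 0.11952575 0.32932978] [ 1.79985471e+02 -1.59872451e-02 -8.29875682e+01] [ 37.6  -0.9 -12.4   0.  -78.5 -30.6]
tote1 0.61 [313. 132. 367. 207.]
tote1 0.86 [402. 245. 433. 266.]
tote1 0.74 [259. 254. 276. 272.]
pail 0.78 [354. 193. 400. 218.]
[344.53392743 169.38638183]
344 89
```

View pics/m7.png

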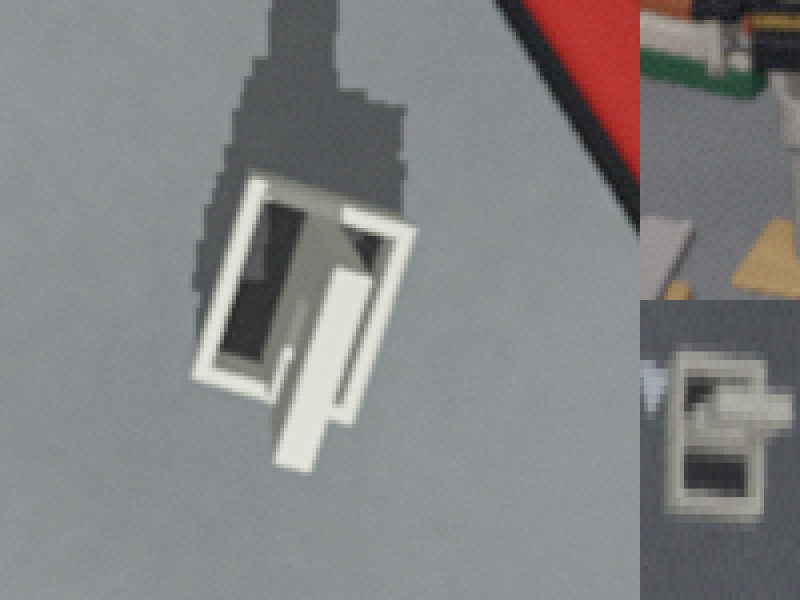

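```bash
cat >> h.py <<'E'
def totefit(c,uv):
    # uv: 4 strap-top corners in order -> centre, yaw of long axis (mod 180)
    p=atz(c,uv,.136);m=p.mean(0);d=(p[0]+p[1]-p[2]-p[3])/2
    return p,m,np.degrees(np.arctan2(d[1],d[0])),np.linalg.norm(d)
def pts(m,yaw,P):
    a=np.radians(yaw);R=np.array([[np.cos(a),-np.sin(a),0],[np.sin(a),np.cos(a),0],[0,0,1]])
    return np.array([m[0],m[1],0])+np.array(P,float)@R.T
SL=[[x,y,z] for z in(.072,.09) for x,y in((-.004,.022),(.004,.022),(.004,-.007),(-.004,-.007))]
E
python3 - <<'E'
from h import *
import pickle
c=pickle.load(open('w7.pkl','rb'))
q=lambda *p:[np.array(x)/4+[263.6,88.6] for x in p]
p,m,y,L=totefit(c,q((335,267),(372,270),(313,472),(275,463)));print(p.round(4),m.round(4),y,L)
t=atz(c,q((250,172),(416,228),(350,425),(192,378)),.038);print(t.round(4),t.mean(0)); d=t[1]-t[2];print(np.degrees(np.arctan2(d[1],d[0])),np.linalg.norm(d),np.linalg.norm(t[0]-t[1]))
d=t[0]-t[3];print(np.degrees(np.arctan2(d[1],d[0])))
for yaw in (y-90,y+90):
    print(yaw,((proj(c,pts(m,yaw,SL))-[263.6,88.6])*4).round().tolist())
img=cv2.resize(c['frame'][89:239,264:424,::-1],(640,600),interpolation=3)
E
```

```text
[[0.4524 0.0779 0.136 ]
 [0.4446 0.0775 0.136 ]
 [0.4508 0.1226 0.136 ]
 [0.4593 0.1217 0.136 ]] [0.4518 0.0999 0.136 ] -98.41795459374505 0.044935884324374745
[[0.4706 0.0674 0.038 ]
 [0.4246 0.0764 0.038 ]
 [0.4343 0.132  0.038 ]
 [0.4794 0.1244 0.038 ]] [0.45221997 0.10006832 0.038     ]
-99.88019024328246 0.05645348054634781 0.04692407065318503
-98.7220865626821
-188.41795459374504 [[319.0, 233.0], [350.0, 242.0], [317.0, 353.0], [286.0, 345.0], [323.0, 241.0], [355.0, 250.0], [320.0, 366.0], [289.0, 357.0]]
-8.417954593745051 [[300.0, 409.0], [270.0, 401.0], [302.0, 291.0], [333.0, 300.0], [303.0, 424.0], [272.0, 416.0], [305.0, 302.0], [337.0, 311.0]]
```

Call:
{"op": "drive_tool", "data": {"commands": [{"hand": 0.2, "tx": 0.1, "ty": 0.088, "tz": 0.05, "turn": 0}, {"hand": 0.2, "tx": 0.1, "ty": 0.088, "tz": 0.05, "turn": 0}, {"hand": 0.2, "tx": 0.1, "ty": 0.088, "tz": 0.05, "turn": 0}, {"hand": 0.2, "tx": 0.1, "ty": 0.088, "tz": 0.05, "turn": 0}]}}

```text
time_s: 20.45
tcp_pos: [0.53, 0.1731, 0.3586]
eef_rot: [179.9, -0.0, -83.0]
contact_force: [-0.7, -0.7, -0.2]
gripper_width: 0.0696
gripper_force: 0.0
```

```bash
python3 - <<'E'
from h import *
import pickle
c=cap('wrist');s=r.get_state();print(s['tcp_pos'],s['eef_rot'])
pickle.dump(c,open('w8.pkl','wb'))
for d in r.trace('rail','wrist'): print(d['score'],np.round(d['extent']))
E
```

```text
[0.5294179  0.17270671 0.35876181] [ 1.79929678e+02 -3.03815819e-02 -8.29713352e+01]
0.75 [199.  12. 313. 287.]
0.62 [367.  88. 430. 149.]
```

Call:
{"op": "drive_tool", "data": {"commands": [{"hand": 0.2, "tx": -0.108, "ty": -0.75, "tz": -0.04, "turn": 0}, {"hand": 0.2, "tx": -0.108, "ty": -0.75, "tz": -0.04, "turn": 0}, {"hand": 0.2, "tx": -0.108, "ty": -0.75, "tz": -0.04, "turn": 0}, {"hand": 0.2, "tx": -0.108, "ty": -0.75, "tz": -0.04, "turn": 0}, {"hand": 0.2, "tx": -0.108, "ty": -0.75, "tz": -0.04, "turn": 0}, {"hand": 0.2, "tx": -0.108, "ty": -0.75, "tz": -0.04, "turn": 0}, {"hand": 0.2, "tx": -0.108, "ty": -0.75, "tz": -0.04, "turn": 0}, {"hand": 0.2, "tx": -0.108, "ty": -0.75, "tz": -0.04, "turn": 0}, {"hand": 0.2, "tx": -0.108, "ty": -0.75, "tz": -0.04, "turn": 0}, {"hand": 0.2, "tx": -0.108, "ty": -0.75, "tz": -0.04, "turn": 0}]}}

```text
time_s: 21.55
tcp_pos: [0.4621, -0.2811, 0.3349]
eef_rot: [179.9, -0.0, -83.2]
contact_force: [-0.4, 0.2, -0.5]
gripper_width: 0.0698
gripper_force: 0.0
```

Call:
{"op": "drive_tool", "data": {"commands": [{"hand": 0.2, "tx": 0, "ty": 0, "tz": 0, "turn": 0}, {"hand": 0.2, "tx": 0, "ty": 0, "tz": 0, "turn": 0}]}}

```text
time_s: 21.75
tcp_pos: [0.4642, -0.2765, 0.3357]
eef_rot: [-180.0, 0.0, -83.0]
contact_force: [0.2, -0.2, 0.6]
gripper_width: 0.0702
gripper_force: 0.0
```

```bash
python3 - <<'E'
from h import *
import pickle
c=cap('wrist');s=r.get_state();print(s['tcp_pos'],s['eef_rot'])
pickle.dump(c,open('w9.pkl','wb'))
D=r.trace('tote1','wrist')
for d in D: print(d['score'],np.round(d['extent']))
e=D[0]['extent'];x=int((e[0]+e[2])/2);y=int((e[1]+e[3])/2);x0,y0=x-50,max(0,y-60)
b=c['frame'][y0:y0+120,x0:x0+100,::-1];print(x0,y0)
a=pickle.load(open('w8.pkl','rb'))['frame'][0:300,0:300,::-1]
cv2.imwrite('pics/m9.png',np.hstack([cv2.resize(a,(480,480),interpolation=3),cv2.resize(b,(320,384),interpolation=3)[:480] if 0 else np.vstack([cv2.resize(b,(320,384),interpolation=3),np.zeros((96,320,3),np.uint8)])]))
E
```

```text
[ 0.46452783 -0.27599745  0.33581884] [-1.79959023e+02 -2.34885831e-03 -8.28922704e+01]
0.71 [309. 132. 359. 205.]
0.69 [283. 407. 315. 421.]
283 108
```

View pics/m9.png

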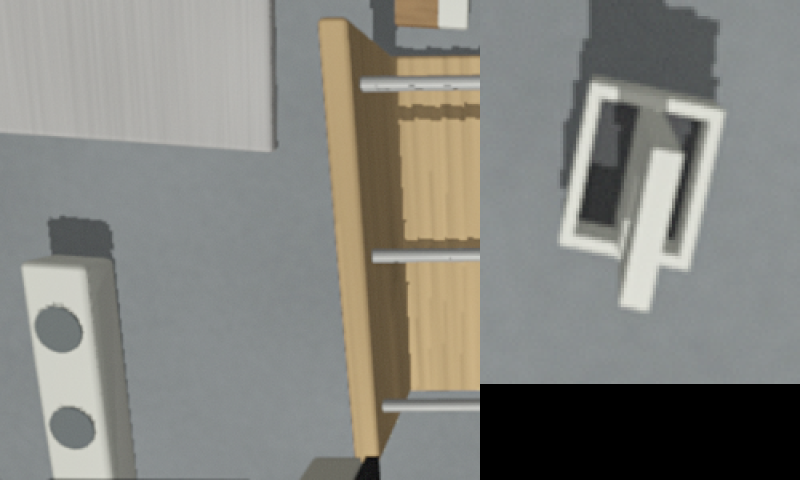

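```bash
python3 - <<'E'
from h import *
import pickle
c=pickle.load(open('w9.pkl','rb'))
q=lambda *p:[np.array(x)/3.2+[283-.35-150,108-.35] for x in p]
p,m,y,L=totefit(c,q((655,150),(684,152),(650,311),(619,305)));print(p.round(4),m.round(4),y,L)
t=atz(c,q((592,78),(724,108),(688,270),(560,243)),.038);print(t.mean(0));d=t[1]-t[2];print(np.degrees(np.arctan2(d[1],d[0])));d=t[0]-t[3];print(np.degrees(np.arctan2(d[1],d[0])))
for yaw in (y-90,y+90): print(yaw,((proj(c,pts(m,yaw,SL[:4]))-[132.65,107.65])*3.2).round().tolist())
c=pickle.load(open('w8.pkl','rb'))
q=lambda *p:[np.array(x)/1.6-.2 for x in p]
f=atz(c,q((350,18),(380,455)),.145);d=f[1]-f[0];ya=np.degrees(np.arctan2(d[1],d[0]))-90;print(f.round(4),'rail yaw',ya,np.linalg.norm(d))
g=c['frame'].astype(float).mean(2)
rows={}
for n,v in (('p2',84),('p1',257),('p0',407)):
    v=int(v/1.6);o=[]
    for u in range(250,345,6):
        s=g[v-9:v+10,u];k=np.abs(cv2.GaussianBlur(s[:,None],(1,3),0)[:,0]);o.append((u,v-9+int(k.argmax()),int(k.max())))
    print(n,o)
for n,a in (('p2',[(363,84),(475,85)]),('p1',[(375,257),(475,257)]),('p0',[(385,407),(475,408)])):
    b=atz(c,q(*a),.122);d=b[0]-b[1];print(n,b.round(4).tolist(),np.degrees(np.arctan2(d[1],d[0])))
E
```

```text
[[ 0.4553 -0.3174  0.136 ]
 [ 0.4474 -0.3178  0.136 ]
 [ 0.4506 -0.2731  0.136 ]
 [ 0.4594 -0.2737  0.136 ]] [ 0.4532 -0.2955  0.136 ] -94.71518416464599 0.044305946372973706
[ 0.4534999  -0.29620167  0.038     ]
-94.13108239617777
-94.2332380972779
-184.715184164646 [[647.0, 123.0], [672.0, 128.0], [652.0, 218.0], [628.0, 213.0]]
-4.71518416464599 [[642.0, 263.0], [618.0, 258.0], [637.0, 170.0], [662.0, 175.0]]
[[0.6317 0.0301 0.145 ]
 [0.6007 0.2713 0.145 ]] rail yaw 7.335912166360401 0.24319890751575446
p2 [(250, 53, 195), (256, 51, 170), (262, 53, 196), (268, 53, 197), (274, 53, 198), (280, 51, 177), (286, 53, 194), (292, 52, 195), (298, 52, 195), (304, 54, 187), (310, 45, 141), (316, 52, 141), (322, 61, 140), (328, 59, 139), (334, 49, 138), (340, 49, 139)]
p1 [(250, 161, 190), (256, 161, 189), (262, 161, 189), (268, 161, 191), (274, 161, 192), (280, 160, 190), (286, 160, 194), (292, 160, 195), (298, 160, 195), (304, 160, 175), (310, 165, 132), (316, 167, 137), (322, 167, 137), (328, 153, 135), (334, 167, 135), (340, 159, 135)]
p0 [(250, 255, 188), (256, 255, 189), (262, 255, 191), (268, 255, 192), (274, 255, 191), (280, 255, 191), (286, 255, 191), (292, 255, 189), (298, 255, 189), (304, 255, 189), (310, 257, 166), (316, 245, 141), (322, 245, 140), (328, 263, 139), (334, 246, 139), (340, 248, 139)]
p2 [[0.6282, 0.059, 0.122], [0.5665, 0.0521, 0.122]] 6.389686526685197
p1 [[0.6154, 0.154, 0.122], [0.5563, 0.1467, 0.122]] 6.994029555072192
p0 [[0.6033, 0.2486, 0.122], [0.5461, 0.2421, 0.122]] 6.421160201361924
```

Call:
{"op": "drive_tool", "data": {"commands": [{"hand": 0.4, "tx": -0.0187, "ty": -0.033, "tz": -0.05, "turn": -0.128}, {"hand": 0.4, "tx": -0.0187, "ty": -0.033, "tz": -0.05, "turn": -0.128}, {"hand": 0.4, "tx": -0.0187, "ty": -0.033, "tz": -0.12, "turn": -0.128}, {"hand": 0.4, "tx": -0.0187, "ty": -0.033, "tz": -0.2, "turn": -0.128}, {"hand": 0.4, "tx": -0.0187, "ty": -0.033, "tz": -0.28, "turn": -0.128}, {"hand": 0.4, "tx": -0.0187, "ty": -0.033, "tz": -0.35, "turn": -0.128}, {"hand": 0.4, "tx": -0.0187, "ty": -0.033, "tz": -0.381, "turn": -0.128}, {"hand": 0.4, "tx": -0.0187, "ty": -0.033, "tz": -0.381, "turn": -0.128}, {"hand": 0.4, "tx": -0.0187, "ty": -0.033, "tz": -0.381, "turn": -0.128}]}}

```text
time_s: 22.75
tcp_pos: [0.4544, -0.296, 0.1078]
eef_rot: [-180.0, -0.0, -94.3]
contact_force: [0.6, -0.6, 0.6]
gripper_width: 0.0526
gripper_force: 0.0
```

Call:
{"op": "drive_tool", "data": {"commands": [{"hand": 1, "tx": 0, "ty": 0, "tz": 0, "turn": 0}, {"hand": 1, "tx": 0, "ty": 0, "tz": 0, "turn": 0}, {"hand": 1, "tx": 0, "ty": 0, "tz": 0, "turn": 0}, {"hand": 1, "tx": 0, "ty": 0, "tz": 0, "turn": 0}, {"hand": 1, "tx": 0, "ty": 0, "tz": 0, "turn": 0}, {"hand": 1, "tx": 0, "ty": 0, "tz": 0, "turn": 0}, {"hand": 1, "tx": 0, "ty": 0, "tz": 0, "turn": 0}, {"hand": 1, "tx": 0, "ty": 0, "tz": 0, "turn": 0}, {"hand": 1, "tx": 0, "ty": 0, "tz": 0, "turn": 0}, {"hand": 1, "tx": 0, "ty": 0, "tz": 0, "turn": 0}], "grip_force": 30}}

```text
time_s: 23.75
tcp_pos: [0.4534, -0.2967, 0.1069]
eef_rot: [180.0, -0.0, -94.5]
contact_force: [-0.4, -0.0, 0.7]
gripper_width: 0.0077
gripper_force: 30.0
```

Call:
{"op": "drive_tool", "data": {"commands": [{"hand": 1, "tx": 0, "ty": 0, "tz": 0.08, "turn": 0}, {"hand": 1, "tx": 0, "ty": 0, "tz": 0.16, "turn": 0}, {"hand": 1, "tx": 0, "ty": 0, "tz": 0.222, "turn": 0}, {"hand": 1, "tx": 0, "ty": 0.07, "tz": 0.222, "turn": 0}, {"hand": 1, "tx": 0, "ty": 0.15, "tz": 0.222, "turn": 0.03}, {"hand": 1, "tx": 0, "ty": 0.23, "tz": 0.222, "turn": 0.06}, {"hand": 1, "tx": 0, "ty": 0.31, "tz": 0.222, "turn": 0.1}, {"hand": 1, "tx": 0.03, "ty": 0.39, "tz": 0.222, "turn": 0.128}, {"hand": 1, "tx": 0.08, "ty": 0.45, "tz": 0.222, "turn": 0.128}, {"hand": 1, "tx": 0.14, "ty": 0.505, "tz": 0.222, "turn": 0.128}]}}

```text
time_s: 24.75
tcp_pos: [0.5376, 0.0088, 0.2407]
eef_rot: [-179.9, 0.0, -82.8]
contact_force: [1.5, -1.0, 0.2]
gripper_width: 0.0077
gripper_force: 30.0
```

Call:
{"op": "drive_tool", "data": {"commands": [{"hand": 1, "tx": 0.05, "ty": -0.004, "tz": 0, "turn": 0}, {"hand": 1, "tx": 0.085, "ty": -0.004, "tz": 0, "turn": 0}, {"hand": 1, "tx": 0.085, "ty": -0.004, "tz": 0, "turn": 0}, {"hand": 1, "tx": 0.085, "ty": -0.004, "tz": -0.05, "turn": 0}, {"hand": 1, "tx": 0.085, "ty": -0.004, "tz": -0.1, "turn": 0}, {"hand": 1, "tx": 0.085, "ty": -0.004, "tz": -0.14, "turn": 0}, {"hand": 1, "tx": 0.085, "ty": -0.004, "tz": -0.156, "turn": 0}, {"hand": 1, "tx": 0.085, "ty": -0.004, "tz": -0.156, "turn": 0}, {"hand": 1, "tx": 0.085, "ty": -0.004, "tz": -0.156, "turn": 0}, {"hand": 1, "tx": 0.085, "ty": -0.004, "tz": -0.156, "turn": 0}]}}

```text
time_s: 25.75
tcp_pos: [0.5893, 0.0042, 0.148]
eef_rot: [-179.9, 0.0, -82.9]
contact_force: [0.1, -0.4, -1.3]
gripper_width: 0.0079
gripper_force: 30.0
```

```bash
python3 - <<'E'
from h import *
import pickle
s=r.get_state();print(s['tcp_pos'],s['eef_rot'],s['contact_force'])
sd=cap('side');pickle.dump(sd,open('s10.pkl','wb'));w=cap('wrist')
a=cv2.resize(sd['frame'][215:315,220:320,::-1],(500,500),interpolation=3);b=cv2.resize(w['frame'][:,:,::-1],(300,225))
cv2.imwrite('pics/m10.png',np.hstack([a,np.vstack([b,cv2.resize(sd['frame'][165:235,250:343,::-1],(300,225),interpolation=3),np.zeros((50,300,3),np.uint8)])]))
E
```

```text
[0.58932382 0.00416325 0.14804621] [-1.79859731e+02  9.50594810e-03 -8.29198454e+01] [ 0.10517621 -0.35519388 -1.26844971]
```

View pics/m10.png

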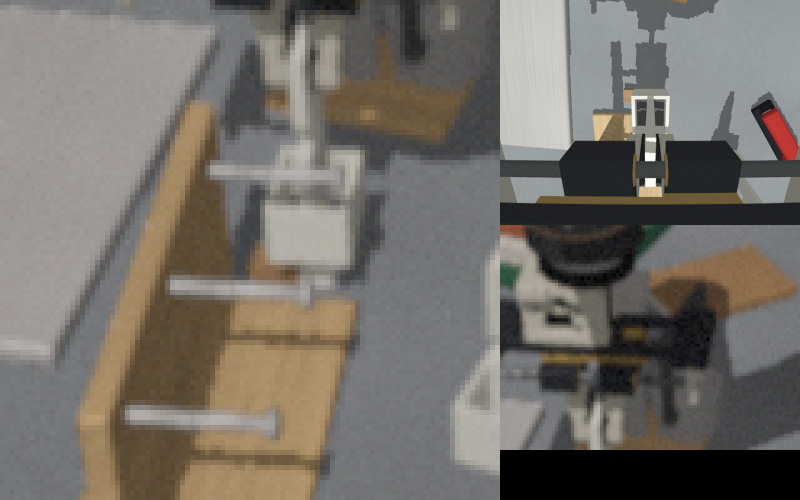

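Call:
{"op": "drive_tool", "data": {"commands": [{"hand": 1, "tx": -0.0025, "ty": 0.018, "tz": 0, "turn": 0}, {"hand": 1, "tx": -0.005, "ty": 0.036, "tz": 0, "turn": 0}, {"hand": 1, "tx": -0.0075, "ty": 0.054, "tz": 0, "turn": 0}, {"hand": 1, "tx": -0.01, "ty": 0.07, "tz": 0, "turn": 0}, {"hand": 1, "tx": -0.0112, "ty": 0.0807, "tz": 0, "turn": 0}, {"hand": 1, "tx": -0.0112, "ty": 0.0807, "tz": 0, "turn": 0}, {"hand": 1, "tx": -0.0112, "ty": 0.0807, "tz": 0, "turn": 0}]}}

```text
time_s: 26.55
tcp_pos: [0.5817, 0.0526, 0.1464]
eef_rot: [180.0, -0.0, -82.9]
contact_force: [-0.3, -1.0, -1.0]
gripper_width: 0.0078
gripper_force: 30.0
```

Call:
{"op": "drive_tool", "data": {"commands": [{"hand": 1, "tx": 0, "ty": 0, "tz": -0.01, "turn": 0}, {"hand": 1, "tx": 0, "ty": 0, "tz": -0.018, "turn": 0}, {"hand": 1, "tx": 0, "ty": 0, "tz": -0.023, "turn": 0}, {"hand": 1, "tx": 0, "ty": 0, "tz": -0.026, "turn": 0}, {"hand": 1, "tx": 0, "ty": 0, "tz": -0.026, "turn": 0}, {"hand": 1, "tx": 0, "ty": 0, "tz": -0.026, "turn": 0}]}}

```text
time_s: 27.15
tcp_pos: [0.5815, 0.0519, 0.1315]
eef_rot: [180.0, -0.0, -82.9]
contact_force: [-3.9, 0.4, 6.6]
gripper_width: 0.0079
gripper_force: 30.0
```

Call:
{"op": "drive_tool", "data": {"commands": [{"hand": 0.75, "tx": 0, "ty": 0, "tz": 0, "turn": 0}, {"hand": 0.75, "tx": 0, "ty": 0, "tz": 0, "turn": 0}, {"hand": 0.75, "tx": 0, "ty": 0, "tz": 0, "turn": 0}, {"hand": 0.75, "tx": 0, "ty": 0, "tz": 0, "turn": 0}, {"hand": 0.75, "tx": 0, "ty": 0, "tz": 0.03, "turn": 0}, {"hand": 0.75, "tx": 0, "ty": 0, "tz": 0.08, "turn": 0}, {"hand": 0.75, "tx": 0, "ty": 0, "tz": 0.16, "turn": 0}, {"hand": 0.6, "tx": -0.07, "ty": 0.06, "tz": 0.24, "turn": 0}, {"hand": 0.3, "tx": -0.14, "ty": 0.1, "tz": 0.3, "turn": 0}, {"hand": 0.2, "tx": -0.19, "ty": 0.113, "tz": 0.33, "turn": 0}]}}

```text
time_s: 28.15
tcp_pos: [0.4812, 0.115, 0.3196]
eef_rot: [-180.0, 0.0, -83.0]
contact_force: [0.1, 0.6, -0.0]
gripper_width: 0.0404
gripper_force: 0.0
```

Call:
{"op": "drive_tool", "data": {"commands": [{"hand": 0.2, "tx": 0, "ty": 0, "tz": 0, "turn": 0}, {"hand": 0.2, "tx": 0, "ty": 0, "tz": 0, "turn": 0}]}}

```text
time_s: 28.35
tcp_pos: [0.4814, 0.115, 0.3197]
eef_rot: [-179.9, 0.1, -82.8]
contact_force: [0.2, 0.4, -0.0]
gripper_width: 0.0562
gripper_force: 0.0
```

```bash
python3 - <<'E'
from h import *
import pickle
s=r.get_state();print(s['tcp_pos'],s['eef_rot'])
w=cap('wrist');pickle.dump(w,open('w11.pkl','wb'));W7=pickle.load(open('w7.pkl','rb'))
for d in r.trace('tote1','wrist'): 
    ys,xs=np.nonzero(d['pixels']);print(d['score'],np.round(d['extent']),'tray-ish',atz(w,[(xs.mean(),ys.mean())],.06).round(4))
# predicted corners if tote A unmoved
m=[.452,.1];P=[[x,y,z] for z,hx,hy in((.136,.004,.022),(.038,.023,.028)) for x,y in((hx,-hy),(-hx,-hy),(-hx,hy),(hx,hy))]
u=proj(w,pts(m,-8.9,P));print(u.round(1).tolist())
im=w['frame'][:,:,::-1].copy();x0,y0=u.min(0).astype(int)-25;x1,y1=u.max(0).astype(int)+25
k=5
b=cv2.resize(im[y0:y1,x0:x1],None,fx=k,fy=k,interpolation=3)
for p in u: cv2.circle(b,tuple(((p+.5-[x0,y0])*k-.5).astype(int).tolist()),2,(0,0,255),-1)
sd=cap('side');a=cv2.resize(sd['frame'][165:315,215:345,::-1],(390,450),interpolation=3)
print(b.shape,x0,y0);h=max(b.shape[0],450)
pad=lambda z:cv2.copyMakeBorder(z,0,max(0,h-z.shape[0]),0,0,0)
cv2.imwrite('pics/m11.png',np.hstack([pad(b),pad(a)])[:600,:800]);print(h)
E
```

```text
[0.4814395  0.11495515 0.31967682] [-1.79851057e+02  9.18313429e-02 -8.28292108e+01]
0.62 [321. 140. 379. 215.] tray-ish [[0.4541 0.0977 0.06  ]]
[[362.0, 164.1], [371.2, 166.8], [355.2, 215.9], [346.3, 213.4], [337.8, 139.5], [379.5, 151.9], [363.2, 201.6], [322.8, 190.0]]
(630, 535, 3) 297 114
630
```

Call:
{"op": "drive_tool", "data": {"commands": [{"hand": 0.4, "tx": -0.049, "ty": -0.025, "tz": -0.05, "turn": -0.178}, {"hand": 0.4, "tx": -0.049, "ty": -0.025, "tz": -0.05, "turn": -0.178}, {"hand": 0.4, "tx": -0.049, "ty": -0.025, "tz": -0.12, "turn": -0.178}, {"hand": 0.4, "tx": -0.049, "ty": -0.025, "tz": -0.2, "turn": -0.178}, {"hand": 0.4, "tx": -0.049, "ty": -0.025, "tz": -0.28, "turn": -0.178}, {"hand": 0.4, "tx": -0.049, "ty": -0.025, "tz": -0.33, "turn": -0.178}, {"hand": 0.4, "tx": -0.049, "ty": -0.025, "tz": -0.3545, "turn": -0.178}, {"hand": 0.4, "tx": -0.049, "ty": -0.025, "tz": -0.3545, "turn": -0.178}, {"hand": 0.4, "tx": -0.049, "ty": -0.025, "tz": -0.3545, "turn": -0.178}]}}

```text
time_s: 29.4
tcp_pos: [0.4526, 0.0987, 0.1053]
eef_rot: [179.9, -0.1, -99.0]
contact_force: [0.9, -1.4, 1.3]
gripper_width: 0.0528
gripper_force: 0.0
```

Call:
{"op": "drive_tool", "data": {"commands": [{"hand": 1, "tx": 0, "ty": 0, "tz": 0, "turn": 0}, {"hand": 1, "tx": 0, "ty": 0, "tz": 0, "turn": 0}, {"hand": 1, "tx": 0, "ty": 0, "tz": 0, "turn": 0}, {"hand": 1, "tx": 0, "ty": 0, "tz": 0, "turn": 0}, {"hand": 1, "tx": 0, "ty": 0, "tz": 0, "turn": 0}, {"hand": 1, "tx": 0, "ty": 0, "tz": 0, "turn": 0}, {"hand": 1, "tx": 0, "ty": 0, "tz": 0, "turn": 0}, {"hand": 1, "tx": 0, "ty": 0, "tz": 0, "turn": 0}, {"hand": 1, "tx": 0, "ty": 0, "tz": 0, "turn": 0}, {"hand": 1, "tx": 0, "ty": 0, "tz": 0, "turn": 0}]}}

```text
time_s: 30.4
tcp_pos: [0.4523, 0.0993, 0.1058]
eef_rot: [180.0, -0.0, -99.0]
contact_force: [-0.9, 0.4, 0.5]
gripper_width: 0.008
gripper_force: 30.0
```

Call:
{"op": "drive_tool", "data": {"commands": [{"hand": 1, "tx": 0, "ty": 0, "tz": 0.08, "turn": 0}, {"hand": 1, "tx": 0, "ty": 0, "tz": 0.16, "turn": 0}, {"hand": 1, "tx": 0, "ty": 0, "tz": 0.249, "turn": 0}, {"hand": 1, "tx": 0, "ty": 0, "tz": 0.249, "turn": 0}, {"hand": 1, "tx": 0.06, "ty": 0.05, "tz": 0.249, "turn": 0.09}, {"hand": 1, "tx": 0.12, "ty": 0.11, "tz": 0.249, "turn": 0.179}, {"hand": 1, "tx": 0.186, "ty": 0.1605, "tz": 0.249, "turn": 0.179}, {"hand": 1, "tx": 0.186, "ty": 0.1605, "tz": 0.249, "turn": 0.179}, {"hand": 1, "tx": 0.186, "ty": 0.1605, "tz": 0.249, "turn": 0.179}, {"hand": 1, "tx": 0.186, "ty": 0.1605, "tz": 0.249, "turn": 0.179}]}}

```text
time_s: 31.4
tcp_pos: [0.5633, 0.1952, 0.2544]
eef_rot: [179.9, -0.0, -82.9]
contact_force: [-0.6, -0.0, -2.0]
gripper_width: 0.0079
gripper_force: 30.0
```

Call:
{"op": "drive_tool", "data": {"commands": [{"hand": 1, "tx": 0, "ty": 0, "tz": -0.04, "turn": 0}, {"hand": 1, "tx": 0, "ty": 0, "tz": -0.08, "turn": 0}, {"hand": 1, "tx": 0, "ty": 0, "tz": -0.12, "turn": 0}, {"hand": 1, "tx": 0, "ty": 0, "tz": -0.16, "turn": 0}, {"hand": 1, "tx": 0, "ty": 0, "tz": -0.181, "turn": 0}, {"hand": 1, "tx": 0, "ty": 0, "tz": -0.181, "turn": 0}, {"hand": 1, "tx": 0, "ty": 0, "tz": -0.181, "turn": 0}]}}

```text
time_s: 32.1
tcp_pos: [0.5643, 0.1956, 0.1478]
eef_rot: [-179.9, 0.0, -82.8]
contact_force: [1.0, -0.4, -0.7]
gripper_width: 0.0079
gripper_force: 30.0
```

Call:
{"op": "drive_tool", "data": {"commands": [{"hand": 1, "tx": -0.002, "ty": 0.018, "tz": 0, "turn": 0}, {"hand": 1, "tx": -0.004, "ty": 0.036, "tz": 0, "turn": 0}, {"hand": 1, "tx": -0.006, "ty": 0.054, "tz": 0, "turn": 0}, {"hand": 1, "tx": -0.008, "ty": 0.07, "tz": 0, "turn": 0}, {"hand": 1, "tx": -0.0093, "ty": 0.0783, "tz": 0, "turn": 0}, {"hand": 1, "tx": -0.0093, "ty": 0.0783, "tz": 0, "turn": 0}, {"hand": 1, "tx": -0.0093, "ty": 0.0783, "tz": 0, "turn": 0}]}}

```text
time_s: 32.8
tcp_pos: [0.5582, 0.2427, 0.1465]
eef_rot: [180.0, 0.0, -82.8]
contact_force: [0.9, -0.7, -1.0]
gripper_width: 0.0078
gripper_force: 30.0
```

Call:
{"op": "drive_tool", "data": {"commands": [{"hand": 1, "tx": 0, "ty": 0, "tz": -0.01, "turn": 0}, {"hand": 1, "tx": 0, "ty": 0, "tz": -0.018, "turn": 0}, {"hand": 1, "tx": 0, "ty": 0, "tz": -0.024, "turn": 0}, {"hand": 1, "tx": 0, "ty": 0, "tz": -0.027, "turn": 0}, {"hand": 1, "tx": 0, "ty": 0, "tz": -0.027, "turn": 0}, {"hand": 1, "tx": 0, "ty": 0, "tz": -0.027, "turn": 0}]}}

```text
time_s: 33.4
tcp_pos: [0.5583, 0.2422, 0.1306]
eef_rot: [180.0, -0.0, -82.8]
contact_force: [-2.3, -0.8, 2.0]
gripper_width: 0.0078
gripper_force: 30.0
```

Seated (2 N up, at the expected height). Release, rise and back off.

Call:
{"op": "drive_tool", "data": {"commands": [{"hand": 0.75, "tx": 0, "ty": 0, "tz": 0, "turn": 0}, {"hand": 0.75, "tx": 0, "ty": 0, "tz": 0, "turn": 0}, {"hand": 0.75, "tx": 0, "ty": 0, "tz": 0, "turn": 0}, {"hand": 0.75, "tx": 0, "ty": 0, "tz": 0, "turn": 0}, {"hand": 0.75, "tx": 0, "ty": 0, "tz": 0.03, "turn": 0}, {"hand": 0.75, "tx": 0, "ty": 0, "tz": 0.08, "turn": 0}, {"hand": 0.75, "tx": 0, "ty": 0, "tz": 0.16, "turn": 0}, {"hand": 0.75, "tx": 0, "ty": 0, "tz": 0.24, "turn": 0}, {"hand": 0.6, "tx": -0.05, "ty": 0.05, "tz": 0.3, "turn": 0}, {"hand": 0.5, "tx": -0.1, "ty": 0.13, "tz": 0.35, "turn": 0}]}}

```text
time_s: 34.4
tcp_pos: [0.5078, 0.3059, 0.3342]
eef_rot: [-179.8, 0.1, -83.0]
contact_force: [0.6, 1.3, -0.5]
gripper_width: 0.0328
gripper_force: 0.0
```

Call:
{"op": "drive_tool", "data": {"commands": [{"hand": 0.5, "tx": -0.15, "ty": 0.45, "tz": 0.05, "turn": 0}, {"hand": 0.5, "tx": -0.15, "ty": 0.45, "tz": 0.05, "turn": 0}, {"hand": 0.5, "tx": -0.15, "ty": 0.45, "tz": 0.05, "turn": 0}, {"hand": 0.5, "tx": -0.15, "ty": 0.45, "tz": 0.05, "turn": 0}, {"hand": 0.5, "tx": -0.15, "ty": 0.45, "tz": 0.05, "turn": 0}, {"hand": 0.5, "tx": -0.15, "ty": 0.45, "tz": 0.05, "turn": 0}, {"hand": 0.5, "tx": -0.15, "ty": 0.45, "tz": 0.05, "turn": 0}, {"hand": 0.5, "tx": -0.15, "ty": 0.45, "tz": 0.05, "turn": 0}]}}

```text
time_s: 35.2
tcp_pos: [0.417, 0.5772, 0.3598]
eef_rot: [180.0, -0.1, -82.8]
contact_force: [-0.0, -0.3, 1.1]
gripper_width: 0.0436
gripper_force: 0.0
```

```bash
python3 - <<'E'
from h import *
import pickle
t=cap('top');sd=cap('side');pickle.dump((t,sd),open('ts12.pkl','wb'))
for n in('top','side'):
  for l in ('tote1','pail','head'):
    for d in r.trace(l,n): print(n,l,round(d['score'],2),np.round(d['extent']))
a=cv2.resize(t['frame'][130:380,90:530,::-1],(528,300),interpolation=3)
b=cv2.resize(sd['frame'][140:350,215:345,::-1],(371,600),interpolation=3)
z=t['frame'][140:270,345:505,::-1];z=cv2.resize(z,(369,300),interpolation=3)
cv2.imwrite('pics/m12.png',np.hstack([b,np.vstack([cv2.resize(a,(429,300)),cv2.resize(z,(429,300))])]))
E
```

```text
top tote1 0.94 [184. 210. 221. 230.]
top tote1 0.71 [269. 198. 290. 218.]
top tote1 0.29 [386. 304. 438. 356.]
top pail 0.57 [353. 193. 400. 221.]
top pail 0.46 [387. 301. 437. 353.]
top head 0.78 [483. 275. 502. 327.]
top head 0.62 [371. 169. 389. 218.]
top head 0.5 [186. 205. 221. 229.]
side tote1 0.65 [258. 314. 277. 336.]
side tote1 0.55 [276. 260. 291. 280.]
side pail 0.67 [295. 187. 318. 234.]
side head 0.67 [284. 178. 318. 204.]
```

View pics/m12.png

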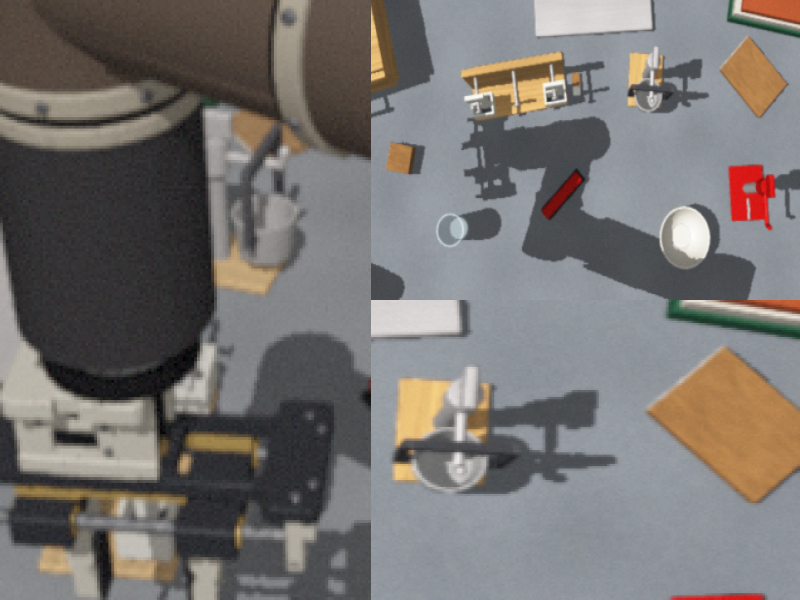

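Call:
{"op": "drive_tool", "data": {"commands": [{"hand": 0.65, "tx": 0.05, "ty": -0.51, "tz": 0, "turn": -0.077}, {"hand": 0.65, "tx": 0.05, "ty": -0.51, "tz": 0, "turn": -0.077}, {"hand": 0.65, "tx": 0.05, "ty": -0.51, "tz": 0, "turn": -0.077}, {"hand": 0.65, "tx": 0.05, "ty": -0.51, "tz": 0, "turn": -0.077}, {"hand": 0.65, "tx": 0.05, "ty": -0.51, "tz": 0, "turn": -0.077}, {"hand": 0.65, "tx": 0.05, "ty": -0.51, "tz": 0, "turn": -0.077}, {"hand": 0.65, "tx": 0.05, "ty": -0.51, "tz": 0, "turn": -0.077}, {"hand": 0.65, "tx": 0.05, "ty": -0.51, "tz": 0, "turn": -0.077}]}}

```text
time_s: 36.4
tcp_pos: [0.4479, 0.2685, 0.3621]
eef_rot: [-179.9, 0.1, -89.9]
contact_force: [-0.3, 0.2, -0.1]
gripper_width: 0.0307
gripper_force: 0.0
```

Call:
{"op": "drive_tool", "data": {"commands": [{"hand": 0.65, "tx": 0.047, "ty": -0.527, "tz": -0.069, "turn": 0}, {"hand": 0.65, "tx": 0.047, "ty": -0.527, "tz": -0.069, "turn": 0}, {"hand": 0.65, "tx": 0.047, "ty": -0.527, "tz": -0.069, "turn": 0}, {"hand": 0.65, "tx": 0.047, "ty": -0.527, "tz": -0.069, "turn": 0}, {"hand": 0.65, "tx": 0.047, "ty": -0.527, "tz": -0.069, "turn": 0}, {"hand": 0.65, "tx": 0.047, "ty": -0.527, "tz": -0.069, "turn": 0}, {"hand": 0.65, "tx": 0.047, "ty": -0.527, "tz": -0.069, "turn": 0}, {"hand": 0.65, "tx": 0.047, "ty": -0.527, "tz": -0.069, "turn": 0}, {"hand": 0.65, "tx": 0.047, "ty": -0.527, "tz": -0.069, "turn": 0}]}}

```text
time_s: 37.3
tcp_pos: [0.4764, -0.0456, 0.3193]
eef_rot: [180.0, 0.0, -89.8]
contact_force: [-0.3, -0.3, -0.3]
gripper_width: 0.0305
gripper_force: 0.0
```

```bash
python3 - <<'E'
from h import *
import pickle
s=r.get_state();print(s['tcp_pos'],s['eef_rot'])
c0=pickle.load(open('w4.pkl','rb'));c=cap('wrist');pickle.dump(c,open('w13.pkl','wb'))
for n,P,h in(('tip',[.5405,-.186,.16],9),('foot',[.5518,-.2301,.01],10),('foot2',[.5586,-.1428,.01],10)):
    a=proj(c0,[P])[0];b=proj(c,[P])[0]
    x,y=np.round(a).astype(int)
    T=c0['frame'][max(0,y-h):y+h+1,x-h:x+h+1];off=np.array([x-h,max(0,y-h)])
    m=cv2.matchTemplate(c['frame'],T,cv2.TM_CCOEFF_NORMED)
    X,Y=np.round(b-a+off).astype(int);ys,xs=max(0,Y-12),max(0,X-12)
    sub=m[ys:Y+13,xs:X+13];_,v,_,l=cv2.minMaxLoc(sub)
    got=np.array([l[0]+xs,l[1]+ys])-off;print(n,a.round(1),b.round(1),'match shift',got,'expected',(b-a).round(1),round(v,3))
E
```

```text
[ 0.47635184 -0.04557055  0.31926917] [ 1.79967873e+02  6.65435918e-04 -8.98266173e+01]
tip [228.5  14.2] [230.2  16.1] match shift [1 0] expected [1.7 1.9] 0.674
foot [246.5  -4.4] [247.4  -2.9] match shift [2 0] expected [1.  1.5] 0.539
foot2 [243.7  86. ] [244.7  87.2] match shift [1 1] expected [1.  1.2] 0.997
```

Call:
{"op": "drive_tool", "data": {"commands": [{"hand": 0.2, "tx": 0.298, "ty": -0.2457, "tz": 0.005, "turn": -1}, {"hand": 0.2, "tx": 0.298, "ty": -0.2457, "tz": 0.005, "turn": -1}, {"hand": 0.2, "tx": 0.298, "ty": -0.2457, "tz": 0.005, "turn": -1}, {"hand": 0.2, "tx": 0.298, "ty": -0.2457, "tz": 0.005, "turn": -1}, {"hand": 0.2, "tx": 0.298, "ty": -0.2457, "tz": 0.005, "turn": -1}, {"hand": 0.2, "tx": 0.298, "ty": -0.2457, "tz": 0.005, "turn": -1}, {"hand": 0.2, "tx": 0.298, "ty": -0.2457, "tz": 0.005, "turn": -1}, {"hand": 0.2, "tx": 0.298, "ty": -0.2457, "tz": 0.005, "turn": -1}, {"hand": 0.2, "tx": 0.298, "ty": -0.2457, "tz": 0.005, "turn": -1}, {"hand": 0.2, "tx": 0.298, "ty": -0.2457, "tz": 0.005, "turn": -1}]}}

```text
time_s: 38.35
tcp_pos: [0.6556, -0.1912, 0.3223]
eef_rot: [180.0, -0.0, -175.9]
contact_force: [-0.3, -0.5, -0.6]
gripper_width: 0.0703
gripper_force: 0.0
```

Call:
{"op": "drive_tool", "data": {"commands": [{"hand": 0.2, "tx": 0, "ty": 0, "tz": 0, "turn": -0.1}, {"hand": 0.2, "tx": 0, "ty": 0, "tz": 0, "turn": -0.1}, {"hand": 0.2, "tx": 0, "ty": 0, "tz": 0, "turn": -0.1}, {"hand": 0.2, "tx": 0, "ty": 0, "tz": 0, "turn": -0.1}]}}

```text
time_s: 38.75
tcp_pos: [0.655, -0.1925, 0.3226]
eef_rot: [180.0, 0.0, 175.5]
contact_force: [0.2, -0.2, -0.1]
gripper_width: 0.0704
gripper_force: 0.0
```

```bash
python3 - <<'E'
from h import *
import pickle
s=r.get_state();print(s['tcp_pos'],s['eef_rot'])
c0=pickle.load(open('w2.pkl','rb'));c=cap('wrist');pickle.dump(c,open('w14.pkl','wb'))
up=lambda f:cv2.resize(f,None,fx=4,fy=4,interpolation=cv2.INTER_CUBIC)
A=up(c0['frame']);B=up(c['frame'])
for n,P,h in(('tip',[.5411,-.1858,.165],9),('wingfront',[.6024,-.1909,.195],8),('wingback',[.6436,-.1943,.195],8),('footL',[.669,-.2404,.01],9),('footR',[.676,-.1521,.01],9)):
    a=proj(c0,[P])[0];b=proj(c,[P])[0];x,y=np.round(a*4).astype(int);h*=4
    T=A[y-h:y+h,x-h:x+h];X,Y=np.round(b*4).astype(int);w=h+40
    m=cv2.matchTemplate(B[Y-w:Y+w,X-w:X+w],T,cv2.TM_CCOEFF_NORMED);_,v,_,l=cv2.minMaxLoc(m)
    got=(np.array([X-w+l[0],Y-w+l[1]])-[x-h,y-h])/4;print(n,'shift',got,'expected',(b-a).round(2),round(v,3))
E
```

```text
[ 0.6549889  -0.19252697  0.32255521] [1.79997500e+02 3.41089656e-03 1.75535390e+02]
tip shift [-0.25  1.  ] expected [-0.37  1.17] 0.925
wingfront shift [-0.25  1.  ] expected [-0.52  0.84] 0.997
wingback shift [-0.5   0.75] expected [-0.58  0.69] 0.995
footL shift [-0.25  1.  ] expected [-0.31  0.79] 0.988
footR shift [-0.25  1.  ] expected [-0.43  0.89] 0.993
```

```bash
python3 -c "
from plant import r
print(r.close_job())"
```

```text
the job is handed in; nothing more can be done
None
```

I turned the hook head to within about 0.3° of the index ridge, hung the pail on it, hung both totes on the rail's two outer pins (only two were on the desk), and handed the job in at about 39 s; the last pictures showed everything in place, and no verdict came back.

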